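# Stand the tipped tea tins back in the row and shut the tilt-out bin

## Robot

A 6-joint arm with a two-finger parallel gripper is mounted at the origin on the work surface. World frame = base frame: x ahead of the robot, y to its left, z up, the work surface at z = 0. Lengths are in mm, angles in rad, forces in N, time in s.
With the tool pointing down it reaches from about 350 to 975 mm from the base axis. Payload 7.1 kg.
Tool frame: the origin (TCP) lies at the very end of the fingers, on their centre line; the grasp point (between the pads) lies 19 mm behind it; y points along the fingers, x is the direction in which the jaws open and shut, and the axes are right-handed (so a half turn about y gives the same grasp; the last joint's range is limited). The gripper opens to 88 mm and grips with 3 to 60 N. Pads are 20 mm wide; open, the fingers measure 115 mm over their backs; the gripper's body (75 mm by 178 mm) begins 61 mm behind the grasp point.
Start: joints at [1.234, 0.423, 1.63, -0, 1.089, -0.019], TCP at [195.266, 593.697, 222.675] pointing down, gripper open.
Joint ranges: [-3, 3], [-0.9, 2.11], [0.09, 2.58], [-1.31, 4.45], [0.11, 2.69], [-2.54, 2.54]. Speed limits (rad/s): [2.39, 2.39, 3.01, 3.14, 3.14, 3.14].

## Interface

Orientations are given as a unit quaternion [x, y, z, w].
In Python, from cell import robot gives the robot as it stands.
- The arm moves only by the tool apply_moves, never from a script. Its argument "plan" is one flat list of numbers, 7 for each row, row after row: the shift along the tool's x, y, z in m, then the turn, a rotation vector about the tool's x, y, z in degrees, then the opening, from 0 (shut) to 1 (fully open). In form: [dx, dy, dz, ax, ay, az, gripper, dx, dy, dz, ax, ay, az, gripper, ...]. A call has exactly 5 rows; each row is the pose to reach, as a shift and turn from the pose commanded when the call began, along the tool's axes at that moment; what a row does not reach only later rows make up. A row lasts 1/10 s, in which the tool goes at most 50 mm and 8.59 degrees, less where a joint would pass 70% of its speed; a pose out of reach is approached as far as the arm can. A call with a gripper value outside its range is refused whole. The fingers move at their own pace and stop on an object; the grip force is fixed at half the most. Time passes only in rows, so rows that repeat a pose let the fingers close, or fill a call up. It gives the time, the measured TCP pose, the force and the opening at its end, in the units of the state.
- robot.state(): the state, without advancing time (a new reading comes with each control period).
- robot.grab_frame(name): name is "side" or "top" or "wrist"; returns a dict with "frame" (384x512x3 uint8, blue, green, red), "fovy" (degrees; the focal length in pixels is half the picture's height over the tangent of half this angle, whatever the lens; pixels are square), "cx", "cy" (the principal point, pixels), "cam_to_world" (4x4, takes a point from camera to world coordinates). Camera axes: x right, y down, z forward; pixel columns grow to the right and rows downward; lengths in mm; the calibration is good to about 2 mm. A picture is of the moment at which its call begins. There is no depth.
- robot.hand_in(): hands the job in, once; it reports no verdict.
The state is a dict: "clock": time; "qpos": joint angles; "qvel": joint speeds; "effort": joint torques, N m; "tool_pos": TCP position; "eef_rot": TCP orientation; "contact_force": force on the tool from outside, world axes, zero at the start; "wrist_torque": the same for the moment, N m; "grip_width": opening from 0.0 (shut) to 1.0 (fully open).
Only numpy, scipy, OpenCV 4.12 (cv2) and the standard library are available. Lean on these libraries where they do the work, as an engineer would, in place of code of your own. Each camera call takes 0.05 s, during which the arm holds its last target.

## Task

Two tea tins (green and red) have tipped forward onto the tilted-out front of the cypress bin. Set each one gently (no dropping) back upright on the bin floor behind the rib, in line with the tins that still stand, then tilt the bin's front fully shut. Leave the other tins standing where they are and leave the tea things on the tray alone.

Things in the scene. Friction and masses are not known exactly. Their poses are not given: they have to be found in the camera images.
- bin: fixed cypress bin, 92 mm deep (x), 392 mm wide (y), its tilt-out front towards the robot (-x). Origin on the table, z up. Inner floor 12 mm above the table, with a rib along y, 8 mm high, at x -33 to -27 mm. Back wall x +33 to +43 mm, side walls y beyond +-186 mm, both 72 mm high from the table. Front's hinge line: x -49 mm, 12 mm up
- bin_lane (a point): middle of the standing lane behind the rib, on the bin's inner floor; axes as the bin's. The lane is 60 mm deep in x and runs along y; a standing tin's centre is ideally 58 mm above this line. The empty places are at y +78 and -78 mm; the standing tins at about y -156, 0 and +156 mm
- bin_front (a joint): tilt of the bin's front panel about its lower edge, rad: 0 = upright, shut (a stop); grows as its top tilts out to the robot (0.85 at most; starts about 0.58 to 0.70). Panel 392 mm wide, 82 mm high, 10 mm thick, inner face through the hinge line. Stiff hinge: stays where left, 4 to 7 N at its upper edge moves it
- bin_front_edge (a point): middle of the panel's upper outer edge (robot side), 82 mm up the panel from the hinge line; moves with the panel; when shut it lies at x -59 mm of the bin, 94 mm above the table
- tin_green_mid (a point): square tea tin 44 x 44 x 116 mm, dark with a green paper band; about 0.17 kg. At the start tipped out of the row: foot in front of the rib, leaning 33 to 43 degrees towards the robot on the tilted-out front, with a standing tin about 34 mm away on either side (its y sides). This point: its centre, half-way up; z along the tin from foot to lid, x and y normal to its sides
- tin_red_mid (a point): square tea tin 44 x 44 x 116 mm, dark with a red paper band; about 0.17 kg. At the start tipped out of the row: foot in front of the rib, leaning 33 to 43 degrees towards the robot on the tilted-out front, with a standing tin about 34 mm away on either side (its y sides). This point: its centre, half-way up; z along the tin from foot to lid, x and y normal to its sides
- tin_cream_mid (a point): square tea tin 44 x 44 x 116 mm, dark with a cream paper band; about 0.17 kg. Stands in the row behind the rib; leave it there. This point: its centre, half-way up; z along the tin from foot to lid, x and y normal to its sides
- tin_blue_mid (a point): square tea tin 44 x 44 x 116 mm, dark with a blue paper band; about 0.17 kg. Stands in the row behind the rib; leave it there. This point: its centre, half-way up; z along the tin from foot to lid, x and y normal to its sides
- tin_ochre_mid (a point): square tea tin 44 x 44 x 116 mm, dark with a ochre paper band; about 0.17 kg. Stands in the row behind the rib; leave it there. This point: its centre, half-way up; z along the tin from foot to lid, x and y normal to its sides
- tray: fixed black and red lacquered tray, 300 x 220 mm, rim 22 mm high, to the robot's left of the bin; origin under its centre. Not to be worked on
- bowl: red tea bowl, 112 mm across, 75 mm high, standing on the tray; origin under its centre. Leave alone
- jar: white lidded ceramic jar, 64 mm across, 80 mm high, on the tray; origin under its centre. Leave alone
- whisk: bamboo whisk, 54 mm across, 105 mm high, standing on the tray; origin under its centre. Leave alone
- scoop: slim cedar scoop, 150 mm long, 11 mm wide, lying on the tray; origin under its middle. Leave alone
Mind the look-alikes: they are no part of the job. Leave any pink look-alike of the part that bears tin_red_mid alone.

How it is judged:
By the outcome, as a careful person would: the job done as asked, in the order asked, and still so for the second after the job is handed in, with the robot touching nothing.
It also fails if it takes over 61 s, if anything falls off the work surface, if the arm or the gripper's body presses on something with over 40 N, if the wrist force passes 120 N, or if a joint passes its speed limit or range.

## Working session

There is one attempt and no reset: what is moved stays moved. The work goes in short steps, Python scripts to look and compute and a tool call to move; the robot and the scene stay as the last step left them, time stands still between calls to the robot, and variables do not carry over. Pictures are saved under pics/ and viewed, and the job is handed in when it is done.

Besides the shell and the picture viewer there is one more tool, called after "Call:" as name(argument=value, ...) on one line, values as JSON. apply_moves: Moves the arm, as the interface text tells. Its arguments: {"type":"object","properties":{"plan":{"type":"array"}},"required":["plan"]}

```bash
mkdir -p pics; ls
python3 - <<'E'
from cell import robot
import cv2,json
s=robot.state();print(s)
for n in("side","top","wrist"):
    f=robot.grab_frame(n);cv2.imwrite(f"pics/{n}0.png",f["frame"]);f.pop("frame");print(n,f)
E
```

```text
pics
{'clock': 0.0, 'qpos': array([ 1.23395784e+00,  4.23828281e-01,  1.63065985e+00,  4.91792828e-06,
        1.08862320e+00, -1.90024273e-02]), 'qvel': array([-1.61948227e-03,  1.82909121e-03,  1.49671346e-03, -6.71217418e-05,
       -5.86074269e-04, -5.82622353e-04]), 'effort': array([-9.60303842e-04, -5.44608700e+01, -2.73681074e+01,  6.43412699e-02,
        2.25659413e-02, -1.00455575e-04]), 'tool_pos': array([195.11460521, 593.18741949, 221.9213959 ]), 'eef_rot': array([ 0.57313005,  0.41413204, -0.41501553, -0.57251962]), 'contact_force': array([ 0.79299235, -0.72790747, -0.76548964]), 'wrist_torque': array([ 0.00061558, -0.02301819,  0.01262983]), 'grip_width': 1.0009648123210706}
side {'fovy': 50.36911788000588, 'cx': 261.1394030923898, 'cy': 188.74782111278307, 'cam_to_world': array([[-9.89119244e-01, -1.14778278e-01,  9.20275422e-02,
         4.58687351e+02],
       [-1.46817053e-01,  7.30272367e-01, -6.67193392e-01,
         8.73910254e+02],
       [ 9.37413746e-03, -6.73445036e-01, -7.39177860e-01,
         8.47822832e+02],
       [ 0.00000000e+00,  0.00000000e+00,  0.00
[... 225 characters left out ...]
       [-9.99803103e-01, -1.63159868e-02,  1.12935469e-02,
         1.75895652e+02],
       [-1.02970469e-02, -5.99189014e-02, -9.98150137e-01,
         1.44039911e+03],
       [ 0.00000000e+00,  0.00000000e+00,  0.00000000e+00,
         1.00000000e+00]])}
wrist {'fovy': 66.57071328757742, 'cx': 254.16465699219125, 'cy': 188.69947810084864, 'cam_to_world': array([[ 3.11762061e-01,  9.06023970e-01,  2.86225407e-01,
         1.16240341e+02],
       [ 9.50159256e-01, -2.96853988e-01, -9.52633093e-02,
         6.19282306e+02],
       [-1.34368794e-03,  3.01659206e-01, -9.53414872e-01,
         3.83125744e+02],
       [ 0.00000000e+00,  0.00000000e+00,  0.00000000e+00,
         1.00000000e+00]])}
```

View pics/side0.png

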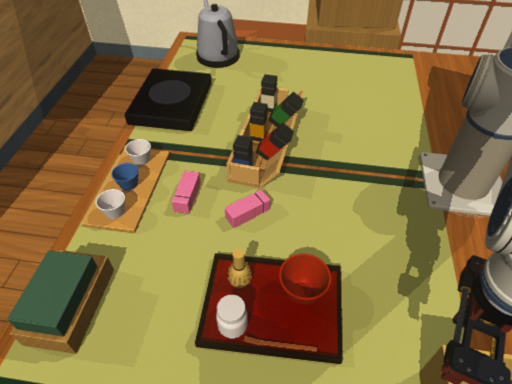

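View pics/top0.png

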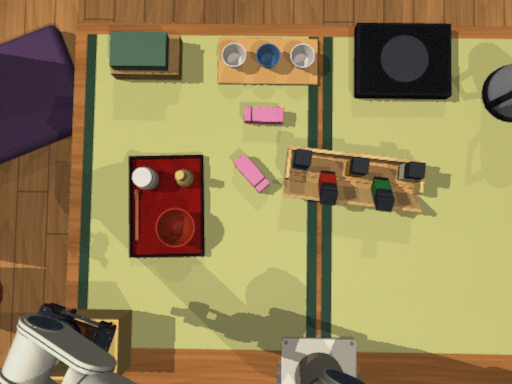

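View pics/wrist0.png

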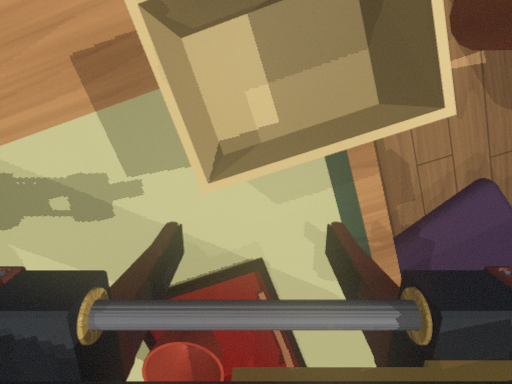

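Run:
```python
import cv2
a=cv2.imread("pics/side0.png")[65:195,215:315];cv2.imwrite("pics/side0c.png",cv2.resize(a,None,fx=5,fy=4.5,interpolation=cv2.INTER_CUBIC)[:600])
a=cv2.imread("pics/top0.png")[135:225,275:435];cv2.imwrite("pics/top0c.png",cv2.resize(a,None,fx=5,fy=5,interpolation=cv2.INTER_CUBIC))
```

```text
(no output)
```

View pics/side0c.png

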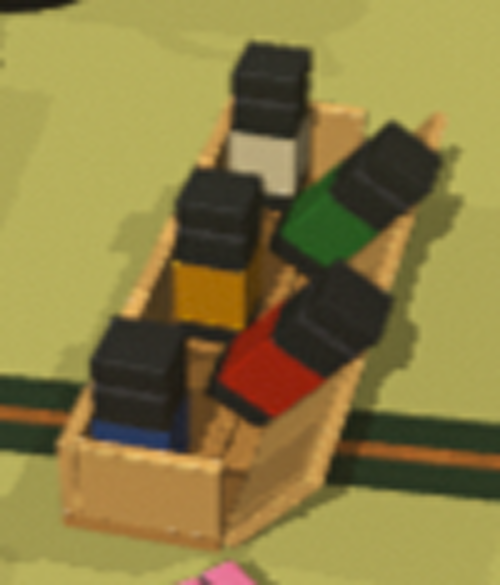

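View pics/top0c.png

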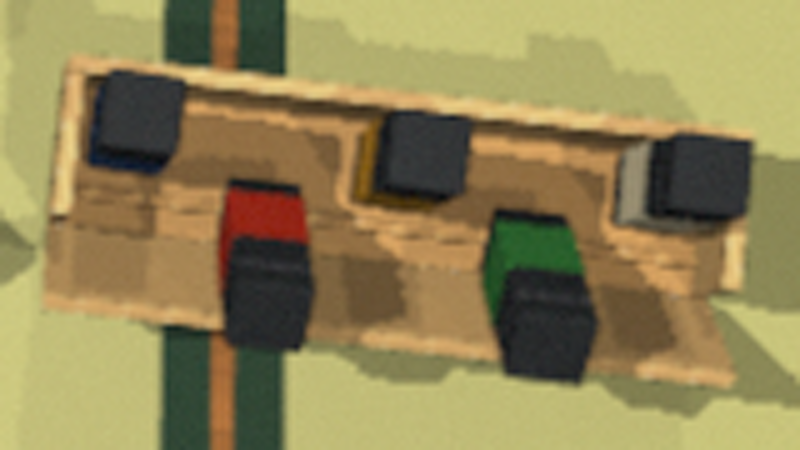

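```bash
cat > h.py <<'E'
import numpy as np,cv2
from scipy.spatial.transform import Rotation as R
from scipy.optimize import least_squares
def cam(f):
    h,w=f["frame"].shape[:2];F=h/2/np.tan(np.radians(f["fovy"])/2)
    return F,f["cx"],f["cy"],np.array(f["cam_to_world"])
def proj(c,P):
    F,cx,cy,T=c;p=(np.atleast_2d(P)-T[:3,3])@T[:3,:3]
    return np.c_[cx+F*p[:,0]/p[:,2],cy+F*p[:,1]/p[:,2]]
def onz(c,uv,z):
    F,cx,cy,T=c;d=T[:3,:3]@np.array([(uv[0]-cx)/F,(uv[1]-cy)/F,1]);return T[:3,3]+d*(z-T[2,3])/d[2]
E
python3 - <<'E'
from h import *
from cell import robot
ft=robot.grab_frame("top");fs=robot.grab_frame("side")
import pickle;pickle.dump((cam(ft),cam(fs)),open("cams.pkl","wb"))
t,s=cam(ft),cam(fs)
T=lambda u,v:(275+u/5,135+v/5)
S=lambda u,v:(215+u/5,65+v/4.5)
for n,c,uv,z in [("BL",t,T(68,60),72),("BR",t,T(752,132),72),("BLs",s,S(62,440),72),("FLs",s,S(222,460),72),
 ("blue1",t,T(108,72),128),("blue2",t,T(184,80),128),("blue3",t,T(178,158),128),("blue4",t,T(100,150),128),
 ("och1",t,T(394,112),128),("och2",t,T(470,117),128),("och3",t,T(462,197),128),("och4",t,T(385,190),128),
 ("crm1",t,T(670,135),128),("crm2",t,T(750,142),128),("crm3",t,T(744,220),128),("crm4",t,T(660,215),128)]:
    print(n,onz(c,uv,z).round(1))
E
```

```text
BL [661.   97.4  72. ]
BR [ 625.7 -291.5   72. ]
BLs [660.2  93.2  72. ]
FLs [571.5  96.6  72. ]
blue1 [646.1  78.7 128. ]
blue2 [642.3  37.1 128. ]
blue3 [599.4  40.  128. ]
blue4 [603.1  82.6 128. ]
och1 [626.5 -77.6 128. ]
och2 [ 624.4 -119.   128. ]
och3 [ 580.5 -114.8  128. ]
och4 [583.7 -72.9 128. ]
crm1 [ 616.2 -227.8  128. ]
crm2 [ 613.1 -271.2  128. ]
crm3 [ 570.4 -267.8  128. ]
crm4 [ 572.4 -222.3  128. ]
```

```bash
cat >> h.py <<'E'
from cell import robot
def pose():
    s=robot.state();return np.array(s["tool_pos"]),R.from_quat(s["eef_rot"]),s
YAW=np.radians(-5.3); O=np.array([600.5,-93.2,0.])
def binR(): return R.from_euler("z",YAW)
def b2w(p): return O+binR().apply(p)
def w2b(p): return binR().inv().apply(np.asarray(p)-O)
def toolR(lean):
    # lean rad: tool y = -tin z ; lean to -x bin. jaw x along +-bin y, camera (tool z side) near robot
    y=np.array([np.sin(lean),0,-np.cos(lean)])
    x=np.array([0,SX,0.]);z=np.cross(x,y)
    return binR()*R.from_matrix(np.c_[x,y,z])
SX=1
def rel(pt,Rt):
    p,r,s=pose()
    d=r.inv().apply(pt-p)/1000; a=np.degrees((r.inv()*Rt).as_rotvec())
    print("at",p.round(1),"bin",w2b(p).round(1),"F",np.round(s["contact_force"],1),"g",round(float(s["grip_width"]),3),"t",round(float(s["clock"]),2))
    print("d(m)",d.round(4),"rot(deg)",a.round(2))
E
python3 - <<'E'
from h import *
import h
p,r,s=pose();print(r.as_matrix().round(3))
f=robot.grab_frame("wrist");T=cam(f)[3]
print("cam off tool",r.inv().apply(T[:3,3]-p),(r.as_matrix().T@T[:3,:3]).round(3))
for sx in(1,-1):
    h.SX=sx; rel(np.array([470,-85,260.]),toolR(0.0))
E
```

```text
[[ 0.312 -0.    -0.95 ]
 [ 0.95  -0.001  0.312]
 [-0.001 -1.     0.   ]]
cam off tool [-1.28657173e-01 -1.61122867e+02  8.30338648e+01] [[ 1.     0.001  0.   ]
 [ 0.    -0.302  0.953]
 [ 0.001 -0.953 -0.302]]
at [195.2 593.5 222.4] bin [-467.   646.4  222.4] F [-0.1 -0.1 -0.8] g 0.996 t 0.3
d(m) [-0.5587 -0.0373 -0.4731] rot(deg) [-1.000e-02 -1.291e+01 -3.000e-02]
at [195.2 593.5 222.4] bin [-467.   646.4  222.4] F [-0.1 -0.1 -0.8] g 0.996 t 0.3
d(m) [-0.5587 -0.0373 -0.4731] rot(deg) [ 5.0000e-02  1.6709e+02 -1.0000e-02]
```

Call:
apply_moves(plan=[-0.559,-0.037,-0.473,0,-12.9,0,1,-0.559,-0.037,-0.473,0,-12.9,0,1,-0.559,-0.037,-0.473,0,-12.9,0,1,-0.559,-0.037,-0.473,0,-12.9,0,1,-0.559,-0.037,-0.473,0,-12.9,0,1])

```text
clock: 0.8
tool_pos: [289.2, 360.5, 235.5]
eef_rot: [0.522, 0.477, -0.476, -0.522]
contact_force: [1.5, 0.7, 0.6]
grip_width: 1.0
```

```bash
python3 -c "
from h import *
rel(np.array([470,-85,260.]),toolR(0.0))"
```

```text
at [289.2 360.5 235.5] bin [-351.9  423.   235.5] F [1.5 0.7 0.6] g 1.0 t 0.8
d(m) [-0.427  -0.0246 -0.2209] rot(deg) [0.02 0.03 0.01]
```

Call:
apply_moves(plan=[-0.427,-0.025,-0.221,0,0,0,1,-0.427,-0.025,-0.221,0,0,0,1,-0.427,-0.025,-0.221,0,0,0,1,-0.427,-0.025,-0.221,0,0,0,1,-0.427,-0.025,-0.221,0,0,0,1])

```text
clock: 1.3
tool_pos: [383.1, 129.0, 248.7]
eef_rot: [0.523, 0.477, -0.476, -0.522]
contact_force: [0.8, 0.4, 0.2]
grip_width: 0.999
```

```bash
python3 -c "
from h import *
rel(np.array([470,-85,260.]),toolR(0.0))"
```

```text
at [383.1 129.  248.7] bin [-237.   201.2  248.7] F [0.8 0.4 0.2] g 0.999 t 1.3
d(m) [-0.2051 -0.0112 -0.1063] rot(deg) [0.06 0.01 0.02]
```

Call:
apply_moves(plan=[-0.205,-0.011,-0.106,0,0,0,1,-0.205,-0.011,-0.106,0,0,0,1,-0.205,-0.011,-0.106,0,0,0,1,-0.205,-0.011,-0.106,0,0,0,1,-0.205,-0.011,-0.106,0,0,0,1])

```text
clock: 1.8
tool_pos: [470.3, -86.2, 259.7]
eef_rot: [0.524, 0.476, -0.476, -0.523]
contact_force: [0.3, 0.6, -0.6]
grip_width: 0.997
```

```bash
python3 -c "
from h import *
rel(np.array([470,-85,260.]),toolR(0.0))
f=robot.grab_frame('wrist');cv2.imwrite('pics/w1.png',f['frame'])
import pickle;pickle.dump(cam(f),open('w1.pkl','wb'));print(robot.state()['qpos'])"
```

```text
at [470.3 -86.2 259.7] bin [-130.3   -5.1  259.7] F [ 0.3  0.6 -0.6] g 0.997 t 1.8
d(m) [ 0.0012 -0.0003  0.0004] rot(deg) [ 0.08 -0.13 -0.03]
[-0.20917579  0.15923625  1.90694851 -0.00195441  1.07204053 -1.68384823]
```

View pics/w1.png

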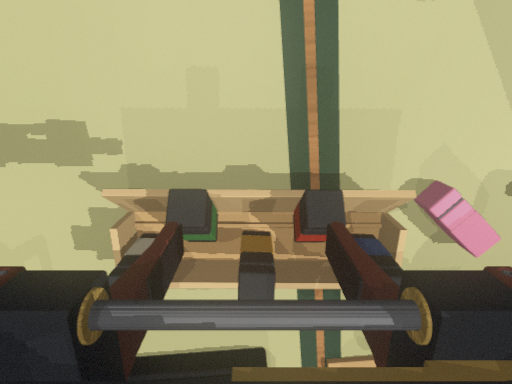

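Run:
```python
import cv2
a=cv2.imread("pics/w1.png")
cv2.imwrite("pics/w1a.png",cv2.resize(a[180:300,95:255],None,fx=5,fy=5,interpolation=cv2.INTER_CUBIC))
cv2.imwrite("pics/w1b.png",cv2.resize(a[180:300,270:430],None,fx=5,fy=5,interpolation=cv2.INTER_CUBIC))
```

```text
(no output)
```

View pics/w1a.png

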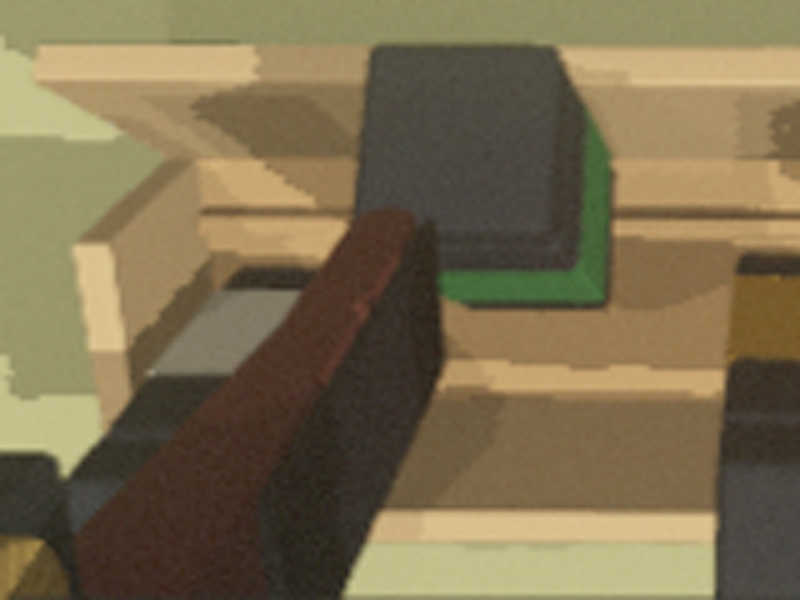

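View pics/w1b.png

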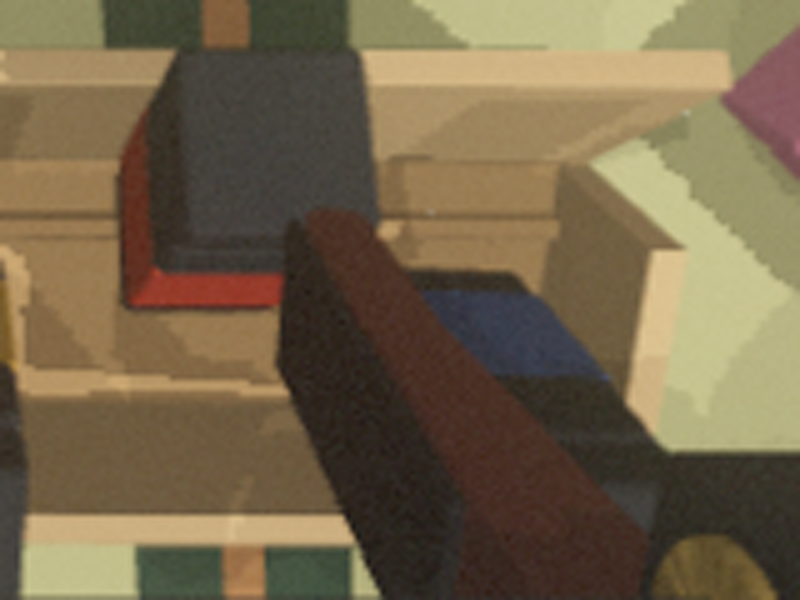

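```bash
cat > fit.py <<'E'
from h import *
import pickle
t,s=pickle.load(open("cams.pkl","rb"));w=pickle.load(open("w1.pkl","rb"))
T=lambda u,v:(275+u/5,135+v/5)
A=lambda u,v:(95+u/5,180+v/5)
B=lambda u,v:(270+u/5,180+v/5)
def tin(p,lean,q): # bin-frame point of tin-frame q
    c,s_=np.cos(lean),np.sin(lean)
    return np.array([p[0]+c*q[0]-s_*q[2],p[1]+q[1],p[2]+s_*q[0]+c*q[2]])
G=[(w,A(370,47),(-22,-22,58)),(w,A(552,45),(-22,22,58)),(w,A(552,236),(22,22,58)),(w,A(606,304),(22,22,-58)),
   (t,T(498,212),(22,22,-58)),(t,T(565,217),(22,-22,-58)),(t,T(512,375),(-22,22,58)),(t,T(581,381),(-22,-22,58))]
Rd=[(w,B(180,52),(-22,-22,58)),(w,B(360,52),(-22,22,58)),(w,B(172,240),(22,-22,58)),(w,B(128,304),(22,-22,-58)),
   (t,T(230,182),(22,22,-58)),(t,T(298,188),(22,-22,-58)),(t,T(232,343),(-22,22,58)),(t,T(300,349),(-22,-22,58))]
def pan(phi,off,up): return np.array([-49-up*np.sin(phi)-off*np.cos(phi),12+up*np.cos(phi)-off*np.sin(phi)])
def bw(b,p):
    return np.array([b[0],b[1],0])+R.from_euler("z",b[2]).apply(p)
def res(v,full=False):
    b=v[:3];phi=v[3];r=[]
    def add(c,uv,p,k=1): r.append(k*(proj(c,bw(b,p))[0]-uv))
    add(t,T(68,60),(43,196,72));add(t,T(752,132),(43,-196,72))
    def pp(off,y): q=pan(phi,off,82);return (q[0],y,q[1])
    add(w,A(38,47),pp(10,-196));add(w,A(38,82),pp(0,-196));add(w,B(728,52),pp(10,196));add(w,B(728,88),pp(0,196))
    add(t,T(45,305),pp(10,196));add(t,T(733,383),pp(10,-196))
    for uv in (A(500,511),A(715,512),B(60,515),B(300,515)):
        r.append([( w2(b,onz(w,uv,72))[0]-33)/1.2,0])
    for uv in (A(500,541),A(715,543),B(60,546),B(300,546)):
        r.append([( w2(b,onz(w,uv,72))[0]-43)/1.2,0])
    for k,L in((4,G),(8,Rd)):
        P,l=v[k:k+3],v[k+3]
        for c,uv,q in L: add(c,uv,tin(P,l,q))
        r.append([(tin(P,l,(-22,0,-58))[2]-12)/1.5,0])
    return np.array(r) if full else np.ravel(r)
def w2(b,p): return R.from_euler("z",b[2]).inv().apply(p-np.array([b[0],b[1],0]))
v0=[600.5,-93.2,-.092,.64,-75,-78,80,.65,-75,78,80,.65]
o=least_squares(res,v0,loss="soft_l1")
print(o.x.round(3));print("deg",np.degrees(o.x[[2,3,7,11]]).round(1))
print(res(o.x,True).round(1).tolist())
np.save("fit.npy",o.x)
E
python3 fit.py
```

```text
[ 6.02284e+02 -9.33570e+01 -9.80000e-02  6.06000e-01 -6.38410e+01
 -8.19000e+01  7.14960e+01  6.03000e-01 -6.37890e+01  7.21820e+01
  7.16460e+01  5.92000e-01]
deg [-5.6 34.7 34.6 33.9]
[[-0.0, -1.1], [0.4, -0.1], [-1.0, -0.4], [-2.3, 0.3], [0.5, -0.2], [1.8, 0.3], [-1.1, 0.9], [-0.5, 1.1], [-0.4, 0.0], [-0.4, 0.0], [0.2, 0.0], [-0.0, 0.0], [-0.6, 0.0], [-0.2, 0.0], [0.4, 0.0], [0.1, 0.0], [-1.8, -0.4], [0.9, 0.1], [-1.2, 0.8], [0.8, 0.1], [-1.5, -0.9], [0.2, -0.2], [-2.0, 0.9], [0.1, 1.5], [-0.5, 0.0], [-2.0, -0.3], [1.1, -0.2], [1.4, 1.1], [-3.4, 0.0], [-0.6, -0.7], [0.8, -0.2], [-1.6, 0.7], [0.6, 1.3], [-0.5, 0.0]]
```

```bash
sed -i 's/^def tin(p,lean,q):.*/def tin(p,lean,q):\n    q=(q[0],q[1],q[2]) if q[2]<0 else (q[0]*20\/22,q[1]*20\/22,q[2])/' fit.py; python3 fit.py
python3 - <<'E'
import cv2
a=cv2.imread("pics/w1.png")
E
```

```text
[ 6.02282e+02 -9.33620e+01 -9.80000e-02  6.06000e-01 -6.46920e+01
 -8.13040e+01  7.23230e+01  6.03000e-01 -6.47460e+01  7.20880e+01
  7.25070e+01  5.93000e-01]
deg [-5.6 34.7 34.6 33.9]
[[-0.0, -1.1], [0.4, -0.1], [-1.0, -0.4], [-2.3, 0.3], [0.5, -0.2], [1.8, 0.3], [-1.1, 0.9], [-0.5, 1.2], [-0.4, 0.0], [-0.4, 0.0], [0.2, 0.0], [-0.0, 0.0], [-0.6, 0.0], [-0.2, 0.0], [0.4, 0.0], [0.1, 0.0], [0.1, 0.8], [-0.6, 1.3], [-2.6, -1.4], [1.1, -0.2], [-1.7, -0.7], [0.0, 0.1], [-1.3, 0.6], [-0.6, 1.1], [0.1, 0.0], [-0.0, 0.8], [-0.3, 0.9], [3.3, -1.2], [-3.3, -0.3], [-0.5, -0.5], [0.9, 0.0], [-0.8, 0.5], [0.1, 1.0], [0.1, 0.0]]
```

```bash
sed -i 's/^YAW=.*/YAW=-0.098; O=np.array([602.3,-93.4,0.])/' h.py
cat >> h.py <<'E'
def tip(P,lean,h): return b2w(np.array(P,float)+h*np.array([-np.sin(lean),0,np.cos(lean)]))
E
python3 -c "
from h import *
l=np.radians(34.5)
rel(tip((-64.7,-81,72.3),l,95),toolR(l))"
```

```text
at [472.  -88.6 260. ] bin [-130.2   -7.9  260. ] F [ 1.1 -1.   1. ] g 0.997 t 1.85
d(m) [-0.0729  0.1096 -0.0111] rot(deg) [-34.32   0.19  -0.07]
```

Call:
apply_moves(plan=[-0.02,0.025,-0.002,-7,0,0,0.8,-0.04,0.05,-0.005,-14,0,0,0.8,-0.055,0.08,-0.008,-21,0,0,0.8,-0.073,0.1,-0.011,-28,0,0,0.8,-0.073,0.11,-0.011,-34.3,0,0,0.8])

```text
clock: 2.35
tool_pos: [481.5, -143.1, 169.7]
eef_rot: [0.64, 0.579, -0.34, -0.374]
contact_force: [2.0, 0.5, 0.1]
grip_width: 0.798
```

```bash
python3 -c "
from h import *
l=np.radians(34.5)
rel(tip((-64.7,-81,72.3),l,95),toolR(l))
print(robot.state()['qpos'])
f=robot.grab_frame('wrist');cv2.imwrite('pics/w2.png',f['frame'])
rel(tip((-64.7,-81,72.3),l,95),toolR(l))
rel(tip((-64.7,-81,72.3),l,95),toolR(l))
import pickle;pickle.dump(cam(f),open('w2.pkl','wb'))"
```

```text
at [ 481.5 -143.1  169.7] bin [-115.4  -61.3  169.7] F [2.  0.5 0.1] g 0.798 t 2.35
d(m) [-0.0197  0.0152  0.0121] rot(deg) [-5.27 -0.   -0.11]
[-0.40160619  0.19416747  2.26423459  0.65135417  0.24003391 -2.47489742]
at [ 480.2 -142.1  168.9] bin [-116.8  -60.4  168.9] F [-2.3  2.  -1.6] g 0.801 t 2.4
d(m) [-0.0206  0.0151  0.0104] rot(deg) [-5.15 -0.11 -0.15]
at [ 480.2 -142.1  168.9] bin [-116.8  -60.4  168.9] F [-2.3  2.  -1.6] g 0.801 t 2.4
d(m) [-0.0206  0.0151  0.0104] rot(deg) [-5.15 -0.11 -0.15]
```

View pics/w2.png

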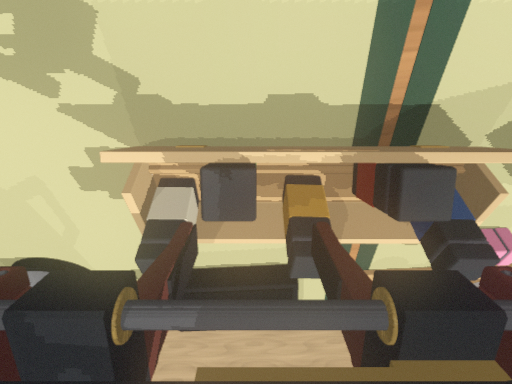

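```bash
cat > chk.py <<'E'
import sys;sys.argv
from fit import *
from h import *
import pickle
c=pickle.load(open("w2.pkl","rb"))
v=o.x
for P,l in((v[4:7],v[7]),(v[8:11],v[11])):
    print([proj(c,bw(v[:3],tin(P,l,q)))[0].round(1).tolist() for q in((-22,-22,58),(-22,22,58),(22,22,58),(22,-22,58))])
for y in(-156,0,156):print([proj(c,bw(v[:3],tin((3,y,70),0,q)))[0].round(1).tolist() for q in((-22,-22,58),(-22,22,58),(22,22,58),(22,-22,58))])
import cv2
a=cv2.imread("pics/w2.png")
cv2.imwrite("pics/w2a.png",cv2.resize(a[140:270,120:280],None,fx=5,fy=4.6,interpolation=cv2.INTER_CUBIC))
E
python3 chk.py|tail -5
```

```text
[[201.6, 172.1], [254.3, 172.1], [254.3, 222.4], [203.5, 222.4]]
[[404.3, 173.2], [457.2, 173.3], [449.3, 223.5], [398.4, 223.4]]
[[134.2, 259.7], [176.1, 259.8], [183.5, 279.0], [145.6, 279.0]]
[[297.6, 259.9], [339.5, 260.0], [331.5, 279.2], [293.5, 279.2]]
[[461.2, 260.2], [503.2, 260.2], [479.7, 279.5], [441.7, 279.4]]
```

View pics/w2a.png

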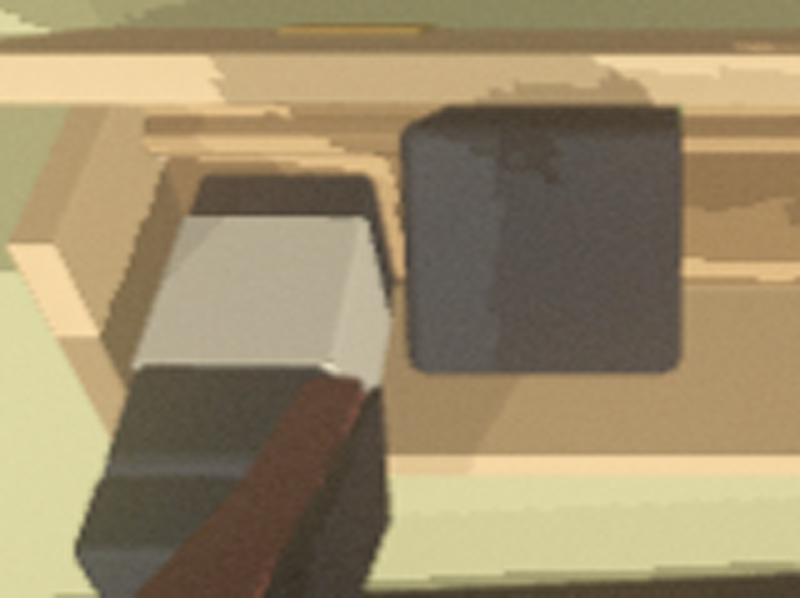

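```bash
cat >> h.py <<'E'
def gp(P,lt,hg,tl,back=0):
    g=np.array(P,float)+hg*np.array([-np.sin(lt),0,np.cos(lt)])
    return b2w(g+(19-back)*np.array([np.sin(tl),0,-np.cos(tl)]))
D=np.radians
GREEN=(-64.7,-81.3,73.0); RED=(-64.7,72.1,73.0)
E
python3 -c "
from h import *
rel(gp(GREEN,D(34.4),28,D(18),75),toolR(D(18)))"
```

```text
at [ 480.2 -142.1  168.9] bin [-116.8  -60.4  168.9] F [-2.3  2.  -1.6] g 0.801 t 2.4
d(m) [-0.0209  0.0264 -0.007 ] rot(deg) [11.35 -0.13 -0.13]
```

Call:
apply_moves(plan=[-0.007,0.008,-0.003,3.5,0,0,0.8,-0.014,0.016,-0.005,7,0,0,0.8,-0.021,0.026,-0.007,11.3,0,0,0.8,-0.021,0.026,-0.007,11.3,0,0,0.8,-0.021,0.026,-0.007,11.3,0,0,0.8])

```text
clock: 2.9
tool_pos: [499.2, -164.2, 151.6]
eef_rot: [0.599, 0.544, -0.396, -0.435]
contact_force: [-0.0, 0.2, 0.1]
grip_width: 0.802
```

```bash
python3 -c "
from h import *
rel(gp(GREEN,D(34.4),28,D(18),75),toolR(D(18)));rel(gp(GREEN,D(34.4),28,D(18),0),toolR(D(18)))
print(robot.state()['qpos'])"
```

```text
at [ 499.2 -164.2  151.6] bin [-95.7 -80.6 151.6] F [-0.   0.2  0.1] g 0.802 t 2.9
d(m) [-0.0007  0.0014  0.0027] rot(deg) [-0.07  0.15 -0.  ]
at [ 499.2 -164.2  151.6] bin [-95.7 -80.6 151.6] F [-0.   0.2  0.1] g 0.802 t 2.9
d(m) [-0.0007  0.0764  0.0026] rot(deg) [-0.07  0.15 -0.  ]
[-0.3933259   0.2839714   2.10454417  0.20258142  0.46111207 -2.03713253]
```

Call:
apply_moves(plan=[-0.001,0.02,0.002,0,0,0,0.8,-0.001,0.04,0.003,0,0,0,0.8,-0.001,0.06,0.003,0,0,0,0.8,-0.001,0.076,0.003,0,0,0,0.8,-0.001,0.076,0.003,0,0,0,0.8])

```text
clock: 3.4
tool_pos: [517.7, -166.6, 76.7]
eef_rot: [0.598, 0.543, -0.396, -0.437]
contact_force: [-0.3, 0.1, -0.2]
grip_width: 0.8
```

```bash
python3 -c "
from h import *
f=robot.grab_frame('wrist');cv2.imwrite('pics/w3.png',f['frame'])
rel(gp(GREEN,D(34.4),28,D(18),0),toolR(D(18)))
f=robot.grab_frame('side')['frame'][40:210,180:380];cv2.imwrite('pics/s3.png',cv2.resize(f,None,fx=4,fy=3.5,interpolation=cv2.INTER_CUBIC))
"
```

```text
at [ 518.1 -166.8   77.7] bin [-76.6 -81.3  77.7] F [-0.7 -0.3  0.2] g 0.801 t 3.45
d(m) [ 0.      0.0003 -0.002 ] rot(deg) [-0.21  0.11  0.03]
```

View pics/w3.png

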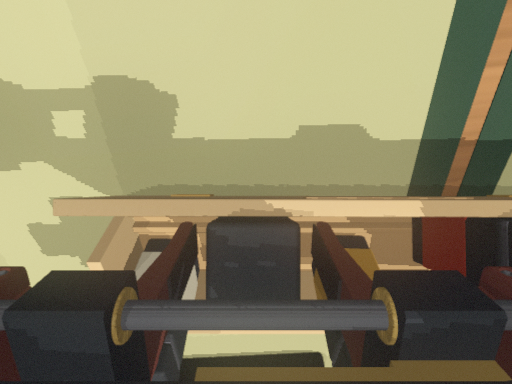

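View pics/s3.png

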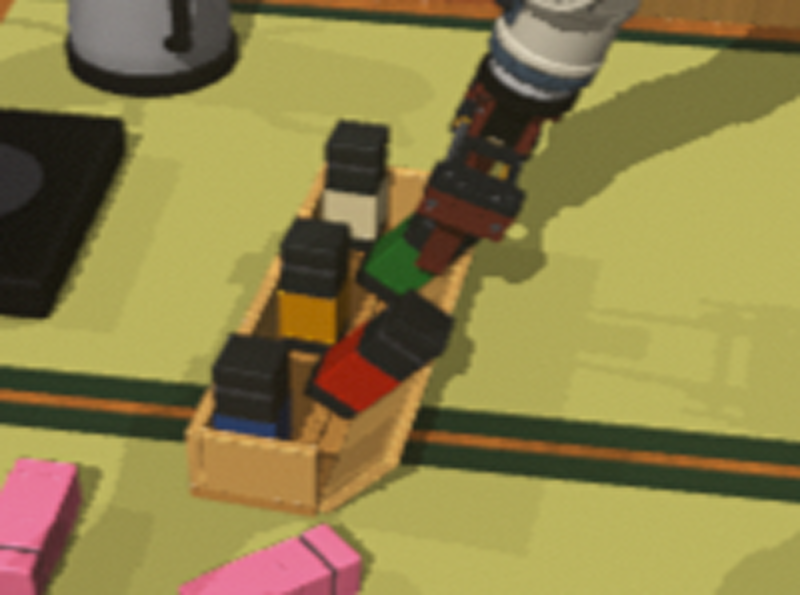

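Call:
apply_moves(plan=[0,0,0,0,0,0,0,0,0,0,0,0,0,0,0,0,0,0,0,0,0,0,0,0,0,0,0,0,0,0,0,0,0,0,0])

```text
clock: 4.0
tool_pos: [519.8, -167.8, 78.7]
eef_rot: [0.599, 0.544, -0.396, -0.435]
contact_force: [-2.4, -1.3, 4.5]
grip_width: 0.502
```

```bash
python3 -c "
from h import *
p,r,s=pose();print(np.degrees(r.as_euler('xyz')))
rel(p+np.array([0,0,30.]),r)"
```

```text
[-1.07958955e+02  6.27662131e-02  8.44878224e+01]
at [ 519.8 -167.8   78.7] bin [-74.8 -82.1  78.7] F [-2.4 -1.3  4.5] g 0.502 t 4.0
d(m) [-0.     -0.0285 -0.0093] rot(deg) [0. 0. 0.]
```

```bash
python3 - <<'E'
from h import *
import pickle
p,r,s=pose()
# tin in tool frame
l=D(34.5)
Rt=toolR(l); c=b2w((GREEN[0],w2b(p)[1],GREEN[2]))
off=r.inv().apply(c-p); rr=r.inv()*Rt
pickle.dump((off,rr.as_quat()),open("g.pkl","wb"));print(off,rr.as_rotvec(degrees=True))
t,_=pickle.load(open("cams.pkl","rb"));T=lambda u,v:(275+u/5,135+v/5)
for q in[[(108,72),(184,80),(178,158),(100,150)],[(394,112),(470,117),(462,197),(385,190)],[(670,135),(750,142),(744,220),(660,215)]]:
    print(w2b(np.mean([onz(t,T(*k),128) for k in q],0)).round(1))
E
cat >> h.py <<'E'
import pickle
def tgt(C,lean,f="g.pkl"):
    off,q=pickle.load(open(f,"rb")); Rc=toolR(lean)*R.from_quat(q).inv()
    return b2w(C)-Rc.apply(off),Rc
def tinnow(f="g.pkl"):
    off,q=pickle.load(open(f,"rb"));p,r,s=pose();z=binR().inv().apply((r*R.from_quat(q)).apply([0,-1,0]))
    return w2b(p+r.apply(off)),np.degrees(np.arctan2(-z[0],z[2]))
E
python3 -c "
from h import *
rel(*tgt((-62,-80,112),D(34.5)));rel(*tgt((3,-79,112),0))"
```

```text
[-0.01183186  8.5817932  -7.83828687] [-1.65409823e+01  1.20380888e-01 -1.09029271e-02]
[  5.4 154.2 128. ]
[  1.7  -2.5 128. ]
[   5.8 -154.   128. ]
at [ 519.8 -167.8   78.7] bin [-74.8 -82.1  78.7] F [-2.4 -1.3  4.5] g 0.502 t 4.0
d(m) [ 0.0021 -0.0363 -0.0146] rot(deg) [ 0. -0. -0.]
at [ 519.8 -167.8   78.7] bin [-74.8 -82.1  78.7] F [-2.4 -1.3  4.5] g 0.502 t 4.0
d(m) [ 0.003  -0.0192 -0.0827] rot(deg) [ 3.45e+01 -2.00e-02 -7.00e-02]
```

Call:
apply_moves(plan=[0.0,-0.006,-0.003,0,0,0,0,0.001,-0.014,-0.006,0,0,0,0,0.001,-0.022,-0.009,0,0,0,0,0.002,-0.03,-0.012,0,0,0,0,0.002,-0.036,-0.015,0,0,0,0])

```text
clock: 4.5
tool_pos: [523.2, -165.9, 118.2]
eef_rot: [0.599, 0.544, -0.396, -0.435]
contact_force: [-0.1, 0.1, -2.1]
grip_width: 0.5
```

```bash
python3 -c "
from h import *
print(tinnow());p0,r0=tgt((3,-78,112),0)
for k in (.2,.4,.6,.8,1): rel(*tgt((-62+65*k,-80+2*k,112),D(34.5*(1-k))))
f=robot.grab_frame('side')['frame'][40:210,180:380];cv2.imwrite('pics/s4.png',cv2.resize(f,None,fx=4,fy=3.5,interpolation=cv2.INTER_CUBIC))
"
```

```text
(array([-61.5761977 , -79.87330268, 112.46627287]), np.float64(34.48733973217996))
at [ 523.2 -165.9  118.2] bin [-71.7 -79.9 118.2] F [-0.1  0.1 -2.1] g 0.5 t 4.5
d(m) [ 0.0002  0.0034 -0.0129] rot(deg) [ 6.89  0.01 -0.01]
at [ 523.2 -165.9  118.2] bin [-71.7 -79.9 118.2] F [-0.1  0.1 -2.1] g 0.5 t 4.5
d(m) [ 0.0006  0.0067 -0.0265] rot(deg) [ 1.379e+01  1.000e-02 -2.000e-02]
at [ 523.2 -165.9  118.2] bin [-71.7 -79.9 118.2] F [-0.1  0.1 -2.1] g 0.5 t 4.5
d(m) [ 0.001   0.0101 -0.0401] rot(deg) [ 2.069e+01  1.000e-02 -4.000e-02]
at [ 523.2 -165.9  118.2] bin [-71.7 -79.9 118.2] F [-0.1  0.1 -2.1] g 0.5 t 4.5
d(m) [ 0.0014  0.0137 -0.0538] rot(deg) [27.59  0.   -0.05]
at [ 523.2 -165.9  118.2] bin [-71.7 -79.9 118.2] F [-0.1  0.1 -2.1] g 0.5 t 4.5
d(m) [ 0.0017  0.0174 -0.0675] rot(deg) [34.49 -0.   -0.07]
```

View pics/s4.png

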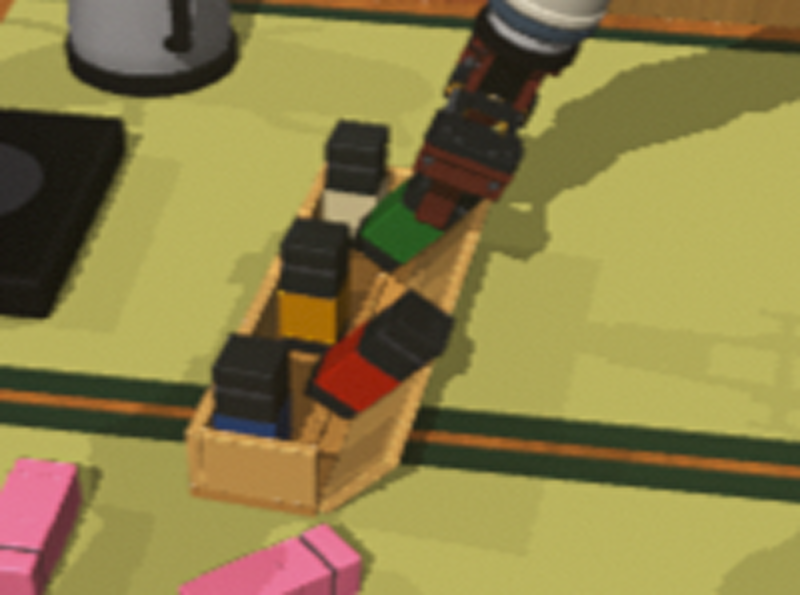

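Call:
apply_moves(plan=[0.0,0.0017,-0.0065,3.45,0,0,0,0.0,0.0034,-0.013,6.9,0,0,0,0.0003,0.005,-0.02,10.35,0,0,0,0.0006,0.0067,-0.0265,13.8,0,0,0,0.0008,0.0084,-0.0333,17.25,0,0,0])

```text
clock: 5.05
tool_pos: [557.5, -168.5, 119.8]
eef_rot: [0.526, 0.477, -0.473, -0.521]
contact_force: [1.0, -0.6, -2.1]
grip_width: 0.499
```

```bash
python3 -c "
from h import *
print(tinnow())
for k in (.6,.7,.8,.9,1): rel(*tgt((-62+65*k,-80+2*k,112),D(34.5*(1-k))))
"
```

```text
(array([-29.3040838 , -79.08313679, 111.24385664]), np.float64(17.087545351467718))
at [ 557.5 -168.5  119.8] bin [-37.2 -79.1 119.8] F [ 1.  -0.6 -2.1] g 0.499 t 5.05
d(m) [ 0.0003 -0.0011 -0.0068] rot(deg) [ 3.29 -0.01 -0.05]
at [ 557.5 -168.5  119.8] bin [-37.2 -79.1 119.8] F [ 1.  -0.6 -2.1] g 0.499 t 5.05
d(m) [ 0.0004 -0.0015 -0.0139] rot(deg) [ 6.74 -0.02 -0.05]
at [ 557.5 -168.5  119.8] bin [-37.2 -79.1 119.8] F [ 1.  -0.6 -2.1] g 0.499 t 5.05
d(m) [ 0.0006 -0.0018 -0.021 ] rot(deg) [10.19 -0.02 -0.06]
at [ 557.5 -168.5  119.8] bin [-37.2 -79.1 119.8] F [ 1.  -0.6 -2.1] g 0.499 t 5.05
d(m) [ 0.0008 -0.0021 -0.0281] rot(deg) [13.64 -0.02 -0.07]
at [ 557.5 -168.5  119.8] bin [-37.2 -79.1 119.8] F [ 1.  -0.6 -2.1] g 0.499 t 5.05
d(m) [ 0.001  -0.0024 -0.0352] rot(deg) [17.09 -0.02 -0.07]
```

Call:
apply_moves(plan=[0.0003,-0.001,-0.007,3.4,0,0,0,0.0004,-0.0015,-0.014,6.8,0,0,0,0.0006,-0.0018,-0.021,10.2,0,0,0,0.0008,-0.002,-0.028,13.6,0,0,0,0.001,-0.0024,-0.035,17.1,0,0,0])

```text
clock: 5.55
tool_pos: [592.5, -170.8, 122.3]
eef_rot: [-0.443, -0.402, 0.539, 0.593]
contact_force: [-0.5, 0.6, -1.9]
grip_width: 0.501
```

```bash
python3 -c "
from h import *
f=robot.grab_frame('side')['frame'][40:210,180:380];cv2.imwrite('pics/s5.png',cv2.resize(f,None,fx=4,fy=3.5,interpolation=cv2.INTER_CUBIC))
f=robot.grab_frame('wrist');cv2.imwrite('pics/w5.png',f['frame'])
f=robot.grab_frame('top')['frame'][120:230,275:435];cv2.imwrite('pics/t5.png',cv2.resize(f,None,fx=5,fy=5,interpolation=cv2.INTER_CUBIC))
print(tinnow())
rel(*tgt((3,-78,76),0))
"
```

```text
(array([  3.19692762, -77.90929576, 111.01286421]), np.float64(0.156014238092662))
at [ 592.8 -170.7  121.5] bin [ -1.9 -77.9 121.5] F [-0.1  0.5 -2.6] g 0.497 t 5.7
d(m) [-0.0001  0.0336 -0.0097] rot(deg) [ 0.16 -0.   -0.05]
```

View pics/s5.png

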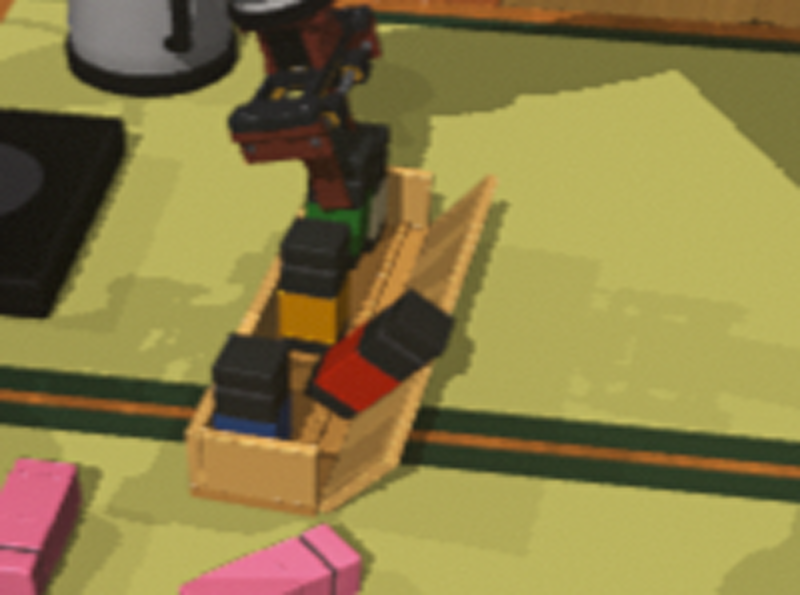

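View pics/w5.png

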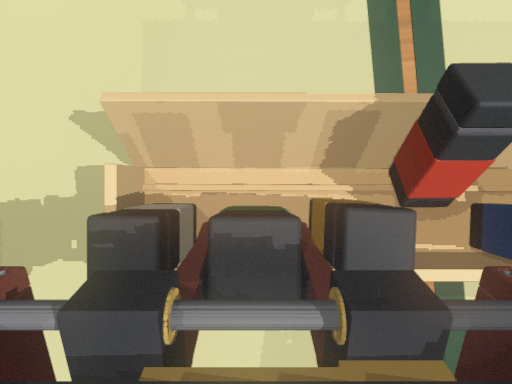

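View pics/t5.png

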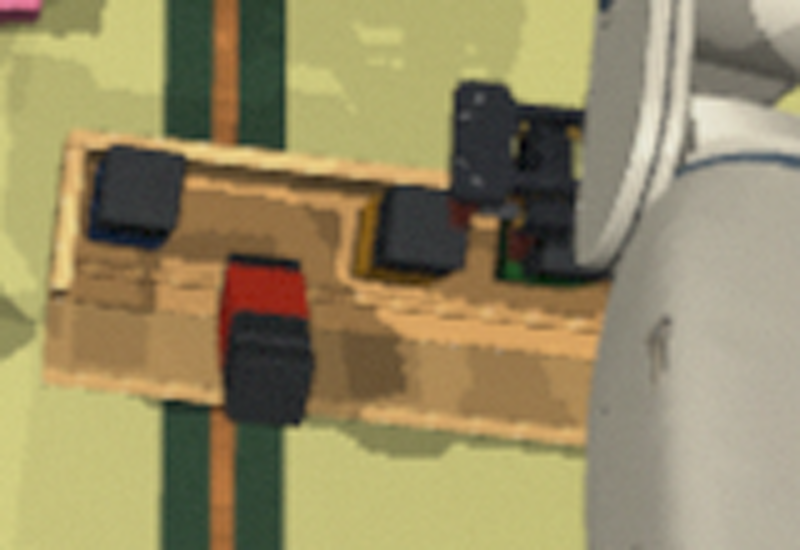

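Call:
apply_moves(plan=[-0.0002,0.007,-0.002,0.1,0,0,0,-0.0005,0.014,-0.004,0.1,0,0,0,-0.0008,0.021,-0.006,0.1,0,0,0,-0.001,0.028,-0.008,0.1,0,0,0,-0.001,0.0335,-0.0097,0.1,0,0,0])

```text
clock: 6.2
tool_pos: [591.3, -171.8, 86.5]
eef_rot: [-0.443, -0.402, 0.539, 0.593]
contact_force: [0.7, 0.1, -2.5]
grip_width: 0.501
```

```bash
python3 -c "
from h import *
print(tinnow())
rel(*tgt((3,-78.7,72),0));rel(*tgt((3,-78.7,70),0))
"
```

```text
(array([  1.79333322, -79.08383397,  76.06356278]), np.float64(-0.029813389104818074))
at [ 591.3 -171.8   86.5] bin [ -3.3 -79.1  86.5] F [ 0.7  0.1 -2.5] g 0.501 t 6.2
d(m) [ 0.0004  0.0036 -0.0023] rot(deg) [-0.03 -0.03 -0.04]
at [ 591.3 -171.8   86.5] bin [ -3.3 -79.1  86.5] F [ 0.7  0.1 -2.5] g 0.501 t 6.2
d(m) [ 0.0004  0.0055 -0.0029] rot(deg) [-0.03 -0.03 -0.04]
```

Call:
apply_moves(plan=[0.0,0.001,-0.0005,0,0,0,0,0.0,0.002,-0.001,0,0,0,0,0.0,0.003,-0.0015,0,0,0,0,0.0,0.0036,-0.002,0,0,0,0,0.0,0.0036,-0.002,0,0,0,0])

```text
clock: 6.7
tool_pos: [592.8, -171.9, 83.4]
eef_rot: [-0.443, -0.402, 0.539, 0.593]
contact_force: [0.6, -0.0, -2.6]
grip_width: 0.497
```

```bash
python3 -c "
from h import *
print(tinnow())
rel(*tgt((3,-78.7,70),0))
"
```

```text
(array([  3.34277728, -79.06737904,  72.97012589]), np.float64(0.02018076276924646))
at [ 592.8 -171.9   83.4] bin [ -1.7 -79.1  83.4] F [ 0.6 -0.  -2.6] g 0.497 t 6.7
d(m) [ 0.0004  0.0029 -0.0005] rot(deg) [ 0.02 -0.03 -0.05]
```

Call:
apply_moves(plan=[0.0,0.0005,-0.0001,0,0,0,0,0.0,0.001,-0.0003,0,0,0,0,0.0,0.0015,-0.0004,0,0,0,0,0.0,0.0019,-0.0005,0,0,0,0,0.0,0.0019,-0.0005,0,0,0,0])

```text
clock: 7.2
tool_pos: [592.9, -171.9, 82.8]
eef_rot: [-0.443, -0.402, 0.539, 0.593]
contact_force: [-0.7, 0.3, 8.5]
grip_width: 0.502
```

Call:
apply_moves(plan=[0.0,0.0005,-0.0001,0,0,0,0,0.0,0.0005,-0.0001,0,0,0,0,0.0,0.001,-0.0003,0,0,0,0,0.0,0.001,-0.0003,0,0,0,0,0.0,0.001,-0.0003,0,0,0,0])

```text
clock: 7.7
tool_pos: [593.2, -171.9, 82.7]
eef_rot: [-0.443, -0.402, 0.539, 0.593]
contact_force: [-2.5, 0.0, 14.2]
grip_width: 0.495
```

```bash
python3 -c "
from h import *
f=robot.grab_frame('side')['frame'][60:160,220:320];cv2.imwrite('pics/s6.png',cv2.resize(f,None,fx=6,fy=6,interpolation=cv2.INTER_CUBIC))
f=robot.grab_frame('wrist');cv2.imwrite('pics/w6.png',f['frame'])
print(tinnow())
rel(*tgt((3,-78.7,70),0))
"
```

```text
(array([  3.6858358 , -79.05301139,  72.2416396 ]), np.float64(0.04605267858476614))
at [ 593.2 -171.9   82.7] bin [ -1.4 -79.   82.7] F [-1.7  1.  14.4] g 0.499 t 7.8
d(m) [0.0003 0.0023 0.    ] rot(deg) [ 0.05 -0.03 -0.06]
```

View pics/s6.png

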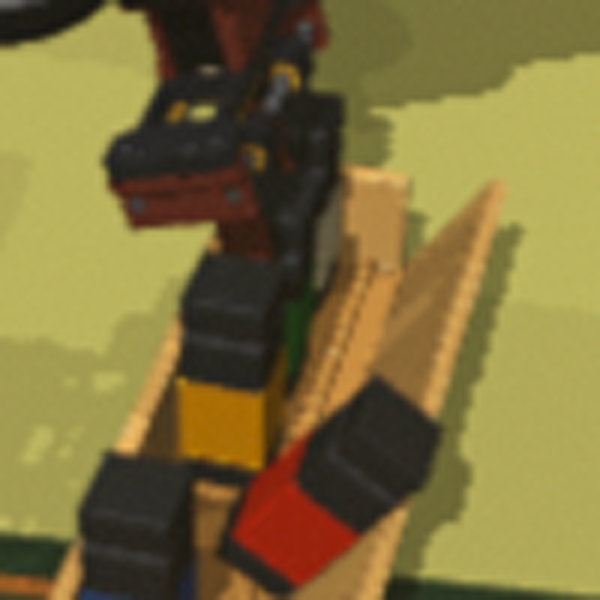

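View pics/w6.png

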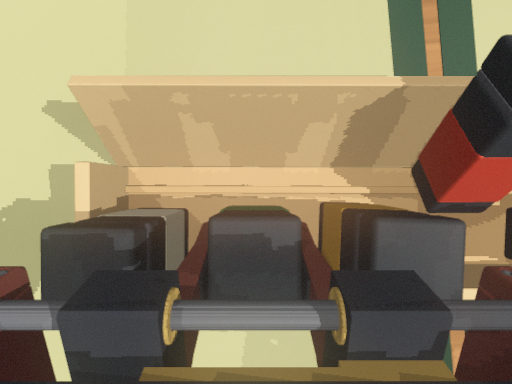

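Call:
apply_moves(plan=[0.0,-0.0007,0.0002,0,0,0,0,0.0,-0.0007,0.0002,0,0,0,0.5,0.0,-0.0007,0.0002,0,0,0,0.55,0.0,-0.0007,0.0002,0,0,0,0.65,0.0,-0.0007,0.0002,0,0,0,0.7])

```text
clock: 8.3
tool_pos: [592.6, -171.9, 80.9]
eef_rot: [-0.443, -0.402, 0.539, 0.593]
contact_force: [0.6, 0.2, -0.4]
grip_width: 0.681
```

```bash
python3 -c "
from h import *
p,r,s=pose();rel(p,r)
f=robot.grab_frame('wrist');cv2.imwrite('pics/w7.png',f['frame'])
"
```

```text
at [ 592.6 -171.9   80.9] bin [ -2.  -79.   80.9] F [ 0.6  0.2 -0.4] g 0.681 t 8.3
d(m) [0. 0. 0.] rot(deg) [0. 0. 0.]
```

View pics/w7.png

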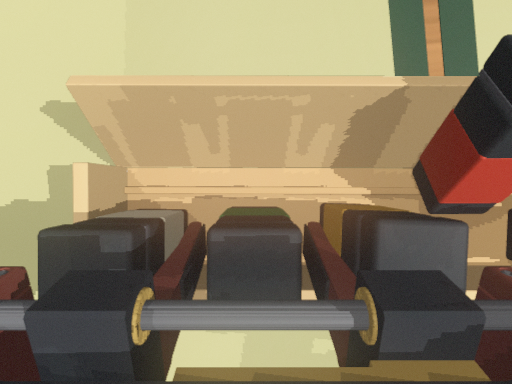

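Call:
apply_moves(plan=[0.0,-0.015,0.004,0,0,0,0.7,0.0,-0.035,0.01,0,0,0,0.7,0.0,-0.06,0.017,0,0,0,0.7,0.0,-0.09,0.026,0,0,0,0.75,0.0,-0.115,0.033,0,0,0,0.8])

```text
clock: 8.85
tool_pos: [594.1, -172.0, 203.3]
eef_rot: [-0.443, -0.402, 0.539, 0.593]
contact_force: [1.2, 0.2, 0.3]
grip_width: 0.79
```

```bash
python3 -c "
from h import *
f=robot.grab_frame('wrist');cv2.imwrite('pics/w8.png',f['frame'])
pickle.dump(cam(f),open('w8.pkl','wb'))
a=gp(RED,D(34.4),28,D(18),75);rel(a,toolR(D(18)));rel(a+[0,0,40],toolR(D(18)))
"
```

```text
at [ 596.2 -172.6  207.7] bin [  1.7 -79.4 207.7] F [ 1.3 -0.7  2.7] g 0.799 t 8.9
d(m) [0.1518 0.0832 0.0792] rot(deg) [-34.11   0.12  -0.13]
at [ 596.2 -172.6  207.7] bin [  1.7 -79.4 207.7] F [ 1.3 -0.7  2.7] g 0.799 t 8.9
d(m) [0.1517 0.0448 0.0903] rot(deg) [-34.11   0.12  -0.13]
```

View pics/w8.png

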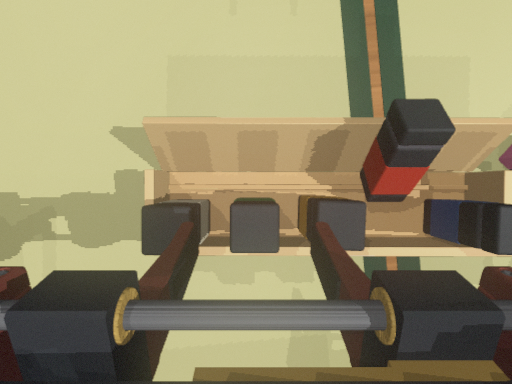

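Call:
apply_moves(plan=[0.03,0.005,0.018,-6.8,0,0,0.8,0.06,0.01,0.036,-13.6,0,0,0.8,0.09,0.02,0.054,-20.4,0,0,0.8,0.12,0.032,0.072,-27.2,0,0,0.8,0.152,0.045,0.09,-34.1,0,0,0.8])

```text
clock: 9.4
tool_pos: [509.6, -10.3, 184.6]
eef_rot: [0.599, 0.544, -0.395, -0.435]
contact_force: [1.1, 0.5, -1.0]
grip_width: 0.798
```

```bash
python3 -c "
from h import *
a=gp(RED,D(34.4),28,D(18),75);rel(a,toolR(D(18)))
"
```

```text
at [509.6 -10.3 184.6] bin [-100.4   73.7  184.6] F [ 1.1  0.5 -1. ] g 0.798 t 9.4
d(m) [-0.0016  0.0343  0.0085] rot(deg) [0.01 0.06 0.05]
```

Call:
apply_moves(plan=[0,0.015,0.003,0,0,0,0.8,-0.001,0.025,0.006,0,0,0,0.8,-0.0016,0.034,0.0085,0,0,0,0.8,-0.0016,0.034,0.0085,0,0,0,0.8,-0.0016,0.034,0.0085,0,0,0,0.8])

```text
clock: 9.9
tool_pos: [512.8, -13.6, 148.1]
eef_rot: [0.598, 0.542, -0.397, -0.437]
contact_force: [0.2, -0.5, 0.2]
grip_width: 0.801
```

```bash
python3 -c "
from h import *
f=robot.grab_frame('wrist');cv2.imwrite('pics/w9.png',f['frame'])
a=gp(RED,D(34.4),28,D(18),0);rel(a,toolR(D(18)))
c=cam(f)
for q in((-20,-20,58),(-20,20,58),(20,20,58),(20,-20,58)):
  l=D(34.2);x=RED+np.array([np.cos(l)*q[0]-np.sin(l)*q[2],q[1],np.sin(l)*q[0]+np.cos(l)*q[2]]);print(proj(c,b2w(x))[0])
"
```

```text
at [512.7 -13.5 148.3] bin [-96.9  70.7 148.3] F [ 0.6  0.3 -0.2] g 0.802 t 9.95
d(m) [ 0.0014  0.0737 -0.    ] rot(deg) [-0.41  0.06 -0.03]
[227.28398983 181.22234631]
[285.65476211 181.32442378]
[285.45178388 239.52307772]
[227.26876743 239.4223671 ]
```

View pics/w9.png

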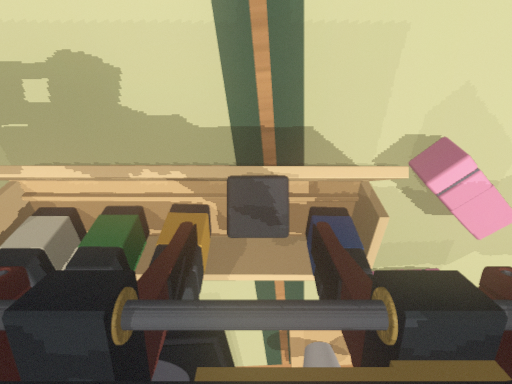

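Call:
apply_moves(plan=[0.001,0.02,0,0,0,0,0.8,0.002,0.04,0,0,0,0,0.8,0.0025,0.058,0,0,0,0,0.8,0.0025,0.074,0,0,0,0,0.8,0.0025,0.074,0,0,0,0,0.8])

```text
clock: 10.45
tool_pos: [534.3, -13.0, 76.2]
eef_rot: [0.597, 0.542, -0.398, -0.438]
contact_force: [0.2, -0.1, 0.9]
grip_width: 0.798
```

```bash
python3 -c "
from h import *
f=robot.grab_frame('wrist');cv2.imwrite('pics/w10.png',f['frame'])
a=gp(RED,D(34.4),28,D(18),0);rel(a,toolR(D(18)))
"
```

```text
at [534.3 -13.   77. ] bin [-75.6  73.4  77. ] F [-0.1  1.   0.5] g 0.801 t 10.5
d(m) [-0.0013 -0.0007 -0.0012] rot(deg) [-0.51  0.09 -0.03]
```

View pics/w10.png

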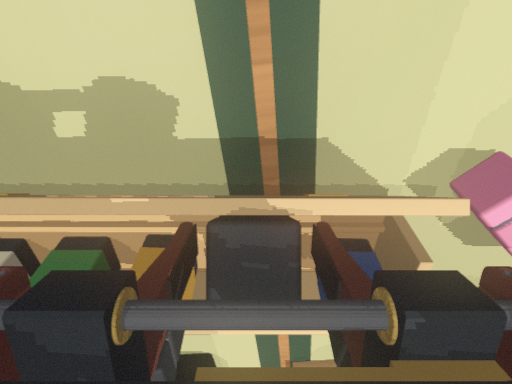

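Centred (lid 207–301, axis 254). Close.

Call:
apply_moves(plan=[0,0,0,0,0,0,0,0,0,0,0,0,0,0,0,0,0,0,0,0,0,0,0,0,0,0,0,0,0,0,0,0,0,0,0])

```text
clock: 11.0
tool_pos: [534.5, -12.7, 78.1]
eef_rot: [0.598, 0.542, -0.397, -0.437]
contact_force: [-1.0, -0.2, 3.7]
grip_width: 0.498
```

Run:
```python
from h import *
p,r,s=pose()
l=D(34.2)
Rt=toolR(l); c=b2w((RED[0],w2b(p)[1],RED[2]-1.))
off=r.inv().apply(c-p); rr=r.inv()*Rt
pickle.dump((off,rr.as_quat()),open("r.pkl","wb"));print(off,rr.as_rotvec(degrees=True))
rel(*tgt((-62,75,112),l,"r.pkl"))
```

```text
[-0.01596979  9.05117304 -8.33998184] [-1.65719692e+01  1.18979523e-01  9.00382080e-03]
at [534.5 -12.7  78.1] bin [-75.4  73.7  78.1] F [-1.  -0.2  3.7] g 0.498 t 11.0
d(m) [ 0.0012 -0.0373 -0.0147] rot(deg) [-0.  0.  0.]
```

Call:
apply_moves(plan=[0.0,-0.006,-0.003,0,0,0,0,0.0005,-0.014,-0.006,0,0,0,0,0.001,-0.022,-0.009,0,0,0,0,0.001,-0.03,-0.012,0,0,0,0,0.001,-0.037,-0.015,0,0,0,0])

```text
clock: 11.5
tool_pos: [537.5, -11.9, 118.3]
eef_rot: [0.597, 0.542, -0.397, -0.437]
contact_force: [-0.6, 0.3, -1.2]
grip_width: 0.497
```

```bash
python3 -c "
from h import *
print(tinnow('r.pkl'))
for k in (.1,.2,.3,.4,.5): rel(*tgt((-62+65*k,75+2*k,112),D(34.2*(1-k)),'r.pkl'))
"
```

```text
(array([-61.76985114,  74.80387706, 112.21042784]), np.float64(34.164423374245104))
at [537.5 -11.9 118.3] bin [-72.5  74.8 118.3] F [-0.6  0.3 -1.2] g 0.497 t 11.5
d(m) [ 0.0004  0.0016 -0.0065] rot(deg) [ 3.38  0.   -0.01]
at [537.5 -11.9 118.3] bin [-72.5  74.8 118.3] F [-0.6  0.3 -1.2] g 0.497 t 11.5
d(m) [ 0.0006  0.0031 -0.0132] rot(deg) [ 6.8   0.   -0.01]
at [537.5 -11.9 118.3] bin [-72.5  74.8 118.3] F [-0.6  0.3 -1.2] g 0.497 t 11.5
d(m) [ 0.0008  0.0047 -0.02  ] rot(deg) [10.22  0.   -0.02]
at [537.5 -11.9 118.3] bin [-72.5  74.8 118.3] F [-0.6  0.3 -1.2] g 0.497 t 11.5
d(m) [ 0.0009  0.0063 -0.0269] rot(deg) [13.64  0.   -0.03]
at [537.5 -11.9 118.3] bin [-72.5  74.8 118.3] F [-0.6  0.3 -1.2] g 0.497 t 11.5
d(m) [ 0.0011  0.0079 -0.0337] rot(deg) [17.06  0.   -0.04]
```

Call:
apply_moves(plan=[0.0004,0.0016,-0.0065,3.4,0,0,0,0.0006,0.003,-0.013,6.8,0,0,0,0.0008,0.0047,-0.02,10.2,0,0,0,0.001,0.0063,-0.027,13.6,0,0,0,0.001,0.008,-0.034,17.1,0,0,0])

```text
clock: 12.0
tool_pos: [572.6, -14.2, 120.8]
eef_rot: [0.525, 0.477, -0.474, -0.522]
contact_force: [-0.0, -0.3, -0.9]
grip_width: 0.501
```

```bash
python3 -c "
from h import *
print(tinnow('r.pkl'))
for k in (.6,.7,.8,.9,1): rel(*tgt((-62+65*k,75+2*k,112),D(34.2*(1-k)),'r.pkl'))
"
```

```text
(array([-28.94132732,  75.8780239 , 111.75936982]), np.float64(16.938968324349418))
at [572.6 -14.2 120.8] bin [-37.3  75.9 120.8] F [-0.  -0.3 -0.9] g 0.501 t 12.0
d(m) [ 0.0003 -0.0007 -0.0065] rot(deg) [ 3.26 -0.   -0.03]
at [572.6 -14.2 120.8] bin [-37.3  75.9 120.8] F [-0.  -0.3 -0.9] g 0.501 t 12.0
d(m) [ 0.0005 -0.0011 -0.0136] rot(deg) [ 6.68 -0.01 -0.04]
at [572.6 -14.2 120.8] bin [-37.3  75.9 120.8] F [-0.  -0.3 -0.9] g 0.501 t 12.0
d(m) [ 0.0007 -0.0014 -0.0207] rot(deg) [ 1.01e+01 -1.00e-02 -5.00e-02]
at [572.6 -14.2 120.8] bin [-37.3  75.9 120.8] F [-0.  -0.3 -0.9] g 0.501 t 12.0
d(m) [ 0.0009 -0.0018 -0.0278] rot(deg) [ 1.352e+01 -1.000e-02 -6.000e-02]
at [572.6 -14.2 120.8] bin [-37.3  75.9 120.8] F [-0.  -0.3 -0.9] g 0.501 t 12.0
d(m) [ 0.001  -0.0021 -0.0349] rot(deg) [ 1.694e+01 -1.000e-02 -6.000e-02]
```

Call:
apply_moves(plan=[0.0003,-0.0007,-0.0065,3.3,0,0,0,0.0005,-0.001,-0.0136,6.7,0,0,0,0.0007,-0.0014,-0.0207,10.1,0,0,0,0.0009,-0.0018,-0.0278,13.5,0,0,0,0.001,-0.002,-0.035,16.9,0,0,0])

```text
clock: 12.5
tool_pos: [607.6, -16.6, 122.9]
eef_rot: [-0.443, -0.402, 0.539, 0.593]
contact_force: [0.4, -0.3, -2.1]
grip_width: 0.497
```

```bash
python3 -c "
from h import *
f=robot.grab_frame('wrist');cv2.imwrite('pics/w11.png',f['frame'])
f=robot.grab_frame('side')['frame'][60:160,220:320];cv2.imwrite('pics/s11.png',cv2.resize(f,None,fx=6,fy=6,interpolation=cv2.INTER_CUBIC))
print(tinnow('r.pkl'))
rel(*tgt((3,77,77),0,'r.pkl'))
"
```

```text
(array([  4.57280749,  76.8703972 , 111.00751659]), np.float64(0.18943577644209453))
at [609.  -16.8 122. ] bin [ -0.9  76.9 122. ] F [ 0.1  0.9 -2.1] g 0.503 t 12.6
d(m) [ 0.0001  0.033  -0.0081] rot(deg) [ 0.19 -0.03 -0.06]
```

View pics/w11.png

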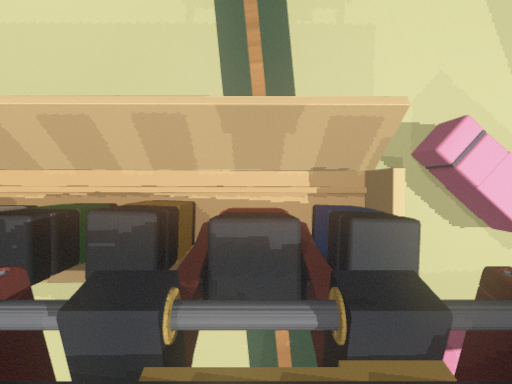

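View pics/s11.png

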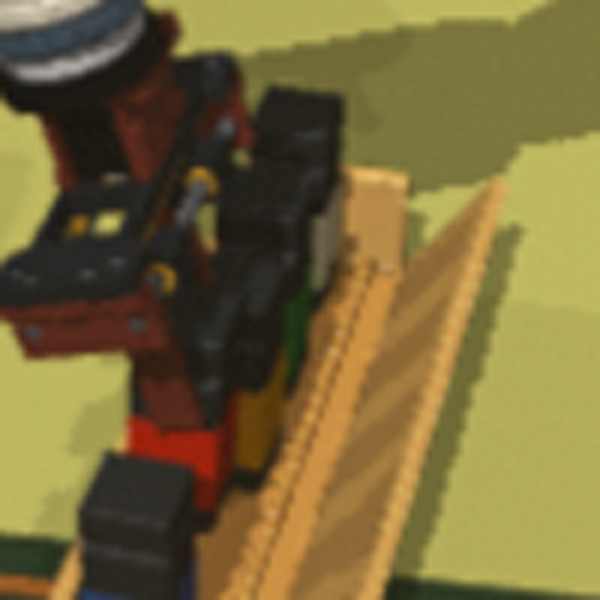

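Call:
apply_moves(plan=[0,0.007,-0.002,0,0,0,0,0,0.014,-0.004,0,0,0,0,0,0.021,-0.005,0,0,0,0,0,0.028,-0.007,0.1,0,0,0,0,0.033,-0.0085,0.1,0,0,0])

```text
clock: 13.1
tool_pos: [605.2, -16.4, 87.3]
eef_rot: [-0.443, -0.402, 0.539, 0.593]
contact_force: [0.0, -0.4, -1.5]
grip_width: 0.499
```

Call:
apply_moves(plan=[0.0,0.001,-0.0003,0,0,0,0,0.0,0.002,-0.0006,0,0,0,0,0.0,0.003,-0.0009,0,0,0,0,0.0,0.0035,-0.001,0,0,0,0,0.0,0.0035,-0.001,0,0,0,0])

```text
clock: 13.6
tool_pos: [605.9, -16.5, 84.7]
eef_rot: [-0.443, -0.402, 0.539, 0.593]
contact_force: [-0.2, 0.4, -2.6]
grip_width: 0.503
```

```bash
python3 -c "
from h import *
print(tinnow('r.pkl'))
rel(*tgt((3,77,72),0,'r.pkl'))
"
```

```text
(array([ 1.50669679, 76.84564176, 73.60305754]), np.float64(0.05004301286029172))
at [605.9 -16.5  84.7] bin [-3.9 76.9 84.7] F [-0.2  0.4 -2.6] g 0.503 t 13.6
d(m) [ 0.0001  0.0011 -0.0019] rot(deg) [ 0.05 -0.03 -0.07]
```

Call:
apply_moves(plan=[0.0,0.0,-0.001,0,0,0,0,0.0,0.0005,-0.0018,0,0,0,0,0.0,0.001,-0.002,0,0,0,0,0.0,0.001,-0.002,0,0,0,0,0.0,0.001,-0.002,0,0,0,0])

```text
clock: 14.1
tool_pos: [607.5, -16.7, 83.0]
eef_rot: [-0.443, -0.402, 0.539, 0.593]
contact_force: [1.0, -0.5, -1.0]
grip_width: 0.501
```

Call:
apply_moves(plan=[0.0,0.0005,-0.0001,0,0,0,0,0.0,0.001,-0.0003,0,0,0,0,0.0,0.001,-0.0003,0,0,0,0,0.0,0.001,-0.0003,0,0,0,0,0.0,0.001,-0.0003,0,0,0,0])

```text
clock: 14.6
tool_pos: [607.6, -16.7, 82.9]
eef_rot: [-0.443, -0.402, 0.539, 0.593]
contact_force: [-0.0, -0.1, 5.9]
grip_width: 0.497
```

Call:
apply_moves(plan=[0.0,0,0,0,0,0,0,0.0,0,0,0,0,0,0.5,0.0,0,0,0,0,0,0.55,0.0,0,0,0,0,0,0.65,0.0,0,0,0,0,0,0.7])

```text
clock: 15.1
tool_pos: [607.3, -16.6, 81.7]
eef_rot: [-0.443, -0.402, 0.539, 0.593]
contact_force: [-0.2, 0.1, -0.0]
grip_width: 0.68
```

```bash
python3 -c "
from h import *
p,r,s=pose();rel(p,r)
f=robot.grab_frame('wrist');cv2.imwrite('pics/w12.png',f['frame'])
"
```

```text
at [607.3 -16.6  81.7] bin [-2.5 76.9 81.7] F [-0.2  0.1 -0. ] g 0.68 t 15.1
d(m) [0. 0. 0.] rot(deg) [0. 0. 0.]
```

View pics/w12.png

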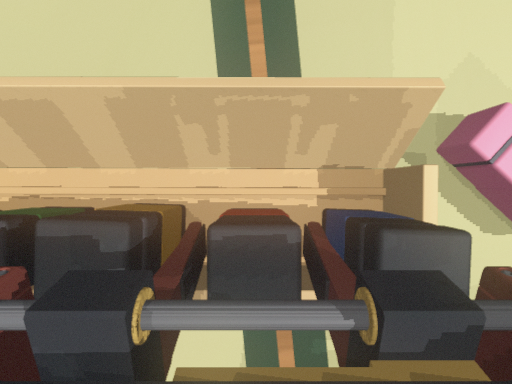

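Standing and in line. Rise, then look.

Call:
apply_moves(plan=[0.0,-0.015,0.004,0,0,0,0.7,0.0,-0.035,0.01,0,0,0,0.7,0.0,-0.06,0.017,0,0,0,0.7,0.0,-0.09,0.026,0,0,0,0.6,0.0,-0.115,0.033,0,0,0,0.4])

```text
clock: 15.65
tool_pos: [608.9, -16.7, 204.3]
eef_rot: [-0.443, -0.402, 0.539, 0.593]
contact_force: [1.1, -0.6, 0.3]
grip_width: 0.557
```

```bash
python3 -c "
from h import *
f=robot.grab_frame('wrist');cv2.imwrite('pics/w13.png',f['frame'])
rel(b2w((-165,0,190)),toolR(0))
f=robot.grab_frame('wrist');cv2.imwrite('pics/w13.png',f['frame'])
"
```

```text
at [611.1 -16.8 208.5] bin [  1.3  77.1 208.5] F [1.7 0.  2.4] g 0.511 t 15.7
d(m) [-0.0768  0.064   0.1547] rot(deg) [-16.1    0.1   -0.04]
```

View pics/w13.png

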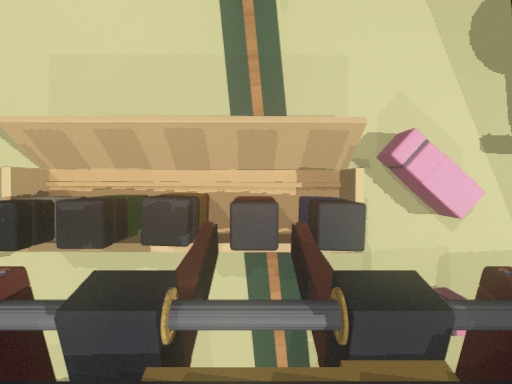

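Call:
apply_moves(plan=[-0.015,0.0,0.031,-3,0,0,0,-0.03,0.0,0.062,-6,0,0,0,-0.045,0.02,0.093,-9,0,0,0,-0.06,0.04,0.124,-12,0,0,0,-0.077,0.064,0.155,-16,0,0,0])

```text
clock: 16.25
tool_pos: [434.2, -77.6, 184.4]
eef_rot: [-0.522, -0.474, 0.477, 0.524]
contact_force: [0.8, -0.4, -0.3]
grip_width: 0.023
```

```bash
python3 -c "
from h import *
rel(b2w((-150,0,62)),toolR(0))
f=robot.grab_frame('side')['frame'][40:210,180:380];cv2.imwrite('pics/s14.png',cv2.resize(f,None,fx=4,fy=3.5,interpolation=cv2.INTER_CUBIC))
"
```

```text
at [434.2 -77.6 184.4] bin [-168.8   -0.7  184.4] F [ 0.8 -0.4 -0.3] g 0.023 t 16.25
d(m) [ 0.0008  0.1222 -0.0195] rot(deg) [-0.32  0.14 -0.07]
```

View pics/s14.png

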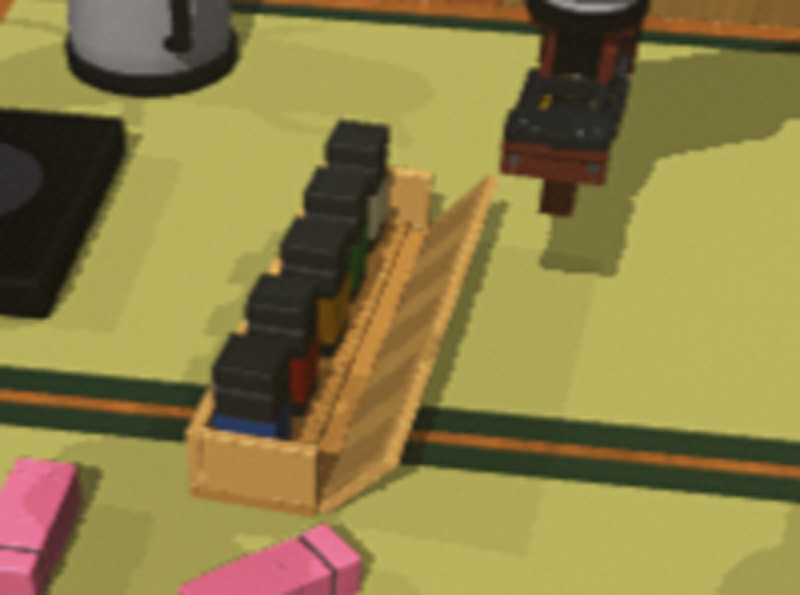

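Call:
apply_moves(plan=[0,0.03,0,0,0,0,0,0,0.06,-0.003,0,0,0,0,0,0.09,-0.008,0,0,0,0,0,0.11,-0.014,0,0,0,0,0.001,0.122,-0.019,0,0,0,0])

```text
clock: 16.8
tool_pos: [452.3, -78.0, 60.6]
eef_rot: [-0.52, -0.472, 0.478, 0.527]
contact_force: [-0.3, -0.2, -1.2]
grip_width: 0.005
```

```bash
python3 -c "
from h import *
rel(b2w((-120,0,62)),toolR(0))
"
```

```text
at [452.3 -78.   60.6] bin [-150.8    0.7   60.6] F [-0.3 -0.2 -1.2] g 0.005 t 16.8
d(m) [-0.0007 -0.0018 -0.0308] rot(deg) [-0.7   0.1  -0.03]
```

Push forward: 50 mm over a call (−z tool), lifting slightly.

Call:
apply_moves(plan=[0,0,-0.012,0,0,0,0,0,0,-0.024,0,0,0,0,0,-0.001,-0.034,0,0,0,0,0,-0.002,-0.044,0,0,0,0,0,-0.004,-0.052,0,0,0,0])

```text
clock: 17.3
tool_pos: [500.8, -82.4, 66.0]
eef_rot: [-0.518, -0.471, 0.48, 0.528]
contact_force: [-11.9, 1.5, 9.0]
grip_width: 0.005
```

```bash
python3 -c "
from h import *
rel(b2w((-75,0,66)),toolR(0))
f=robot.grab_frame('side')['frame'][40:210,180:380];cv2.imwrite('pics/s15.png',cv2.resize(f,None,fx=4,fy=3.5,interpolation=cv2.INTER_CUBIC))
"
```

```text
at [500.8 -82.4  66. ] bin [-102.1    1.    66. ] F [-11.9   1.5   9. ] g 0.005 t 17.3
d(m) [-0.001  -0.0005 -0.0271] rot(deg) [-1.09  0.12 -0.01]
```

View pics/s15.png

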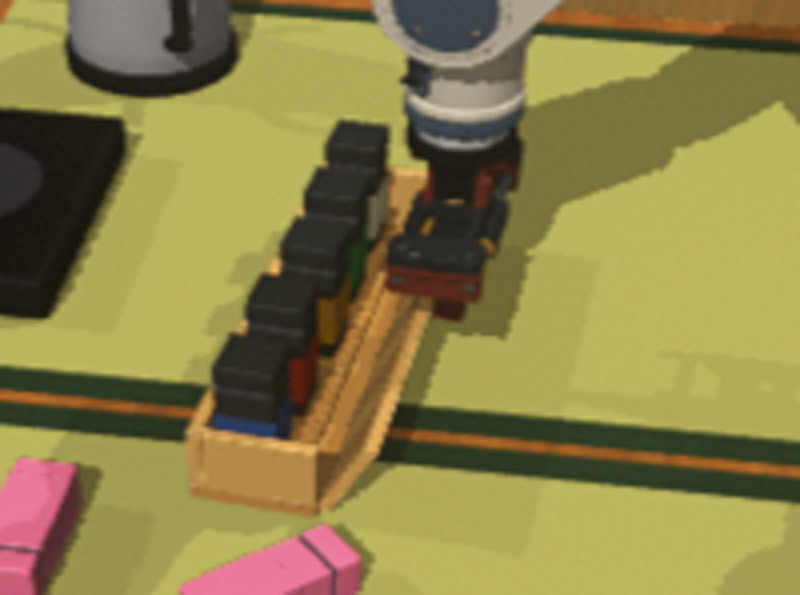

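Call:
apply_moves(plan=[0,-0.001,-0.006,0,0,0,0,0,-0.001,-0.011,0,0,0,0,0,-0.002,-0.016,0,0,0,0,0,-0.002,-0.021,0,0,0,0,0,-0.002,-0.025,0,0,0,0])

```text
clock: 17.85
tool_pos: [529.3, -85.4, 68.6]
eef_rot: [-0.521, -0.473, 0.478, 0.526]
contact_force: [-5.5, 1.3, 4.2]
grip_width: 0.001
```

Call:
apply_moves(plan=[0,0,-0.001,0,0,0,0,0,0,-0.002,0,0,0,0,0,0,-0.003,0,0,0,0,0,0,-0.004,0,0,0,0,0,0,-0.005,0,0,0,0])

```text
clock: 18.35
tool_pos: [532.0, -85.7, 67.9]
eef_rot: [-0.52, -0.472, 0.479, 0.527]
contact_force: [-13.8, 0.8, 10.0]
grip_width: 0.005
```

```bash
python3 -c "
from h import *
rel(b2w((-69,0,70)),toolR(0))
f=robot.grab_frame('side')['frame'][40:210,180:380];cv2.imwrite('pics/s16.png',cv2.resize(f,None,fx=4,fy=3.5,interpolation=cv2.INTER_CUBIC))
"
```

```text
at [532.  -85.7  67.9] bin [-70.7   0.8  67.9] F [-13.8   0.8  10. ] g 0.005 t 18.35
d(m) [-0.0008 -0.0022 -0.0017] rot(deg) [-0.87  0.12 -0.04]
```

View pics/s16.png

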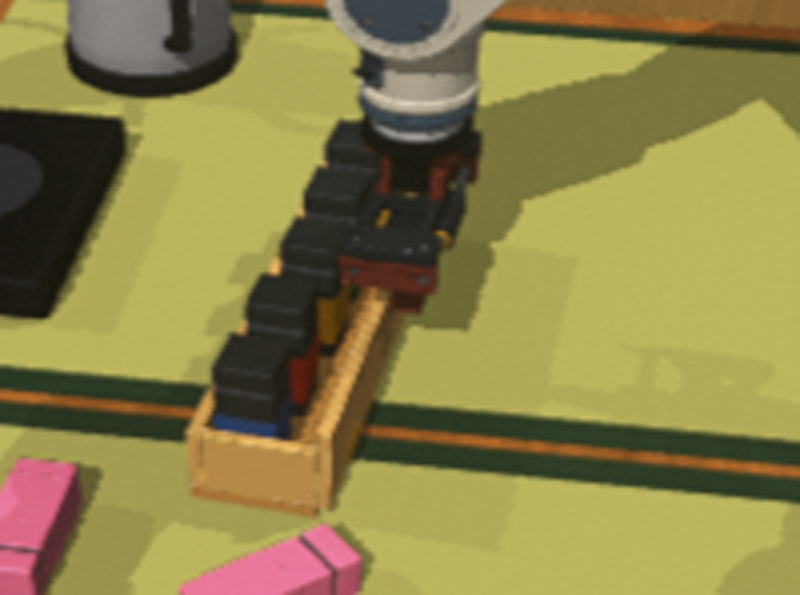

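Call:
apply_moves(plan=[0,0,-0.001,0,0,0,0,0,0,-0.002,0,0,0,0,0,0,-0.003,0,0,0,0,0,0,-0.004,0,0,0,0,0,0,-0.004,0,0,0,0])

```text
clock: 18.9
tool_pos: [531.9, -85.5, 67.3]
eef_rot: [-0.517, -0.47, 0.481, 0.529]
contact_force: [-22.7, 0.7, 16.6]
grip_width: 0.004
```

Call:
apply_moves(plan=[0,0,0.002,0,0,0,0,0,0,0.006,0,0,0,0,0,0,0.015,0,0,0,0,0,-0.002,0.03,0,0,0,0,0,-0.01,0.05,0,0,0,0])

```text
clock: 19.4
tool_pos: [489.6, -81.7, 78.1]
eef_rot: [-0.522, -0.473, 0.477, 0.525]
contact_force: [0.5, 0.3, -0.2]
grip_width: 0.004
```

Call:
apply_moves(plan=[0,-0.03,0.02,0,0,0,0,0,-0.06,0.04,0,0,0,0,0,-0.1,0.05,0,0,0,0,0,-0.14,0.05,0,0,0,0,0,-0.16,0.05,0,0,0,0])

```text
clock: 19.9
tool_pos: [442.3, -77.2, 242.4]
eef_rot: [-0.523, -0.474, 0.476, 0.524]
contact_force: [-0.2, 0.3, 0.3]
grip_width: 0.006
```

```bash
python3 -c "
from h import *
p,r,s=pose();rel(p,r)
f=robot.grab_frame('wrist');cv2.imwrite('pics/w17.png',f['frame']);pickle.dump(cam(f),open('w17.pkl','wb'))
c=cam(f)
for ph in (0,.03,.06):
  for off in(0,10):
    print(ph,off,[proj(c,b2w((-49-82*np.sin(ph)-off*np.cos(ph),y,12+82*np.cos(ph)-off*np.sin(ph))))[0].round(1).tolist() for y in(-150,0,150)])
print('wall72 x33',[proj(c,b2w((33,y,72)))[0].round(1).tolist() for y in(-150,0,150)])
f=robot.grab_frame('side')['frame'][60:170,220:340];cv2.imwrite('pics/s17.png',cv2.resize(f,None,fx=6,fy=5.4,interpolation=cv2.INTER_CUBIC))
f=robot.grab_frame('top')['frame'];cv2.imwrite('pics/t17.png',f);f=f[120:230,275:435];cv2.imwrite('pics/t17c.png',cv2.resize(f,None,fx=5,fy=5,interpolation=cv2.INTER_CUBIC))
"
```

```text
at [442.3 -77.2 242.4] bin [-160.8    0.5  242.4] F [-0.2  0.3  0.3] g 0.006 t 19.9
d(m) [0. 0. 0.] rot(deg) [0. 0. 0.]
0 0 [[129.8, 265.1], [253.8, 265.5], [377.9, 265.9]]
0 10 [[128.8, 257.8], [253.8, 258.2], [378.9, 258.6]]
0.03 0 [[129.6, 263.3], [253.8, 263.7], [378.1, 264.1]]
0.03 10 [[128.6, 255.8], [253.8, 256.2], [379.1, 256.6]]
0.06 0 [[129.4, 261.4], [253.8, 261.8], [378.3, 262.2]]
0.06 10 [[128.5, 253.8], [253.8, 254.2], [379.2, 254.6]]
wall72 x33 [[143.9, 308.9], [253.7, 309.2], [363.6, 309.6]]
```

View pics/w17.png

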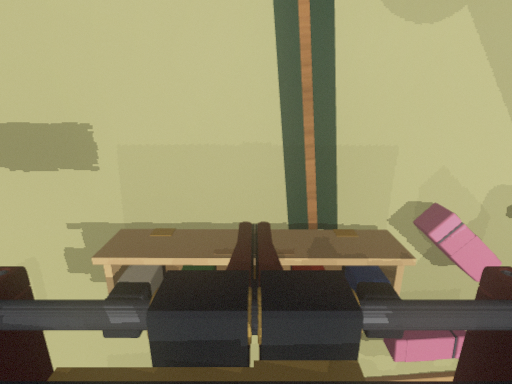

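View pics/s17.png

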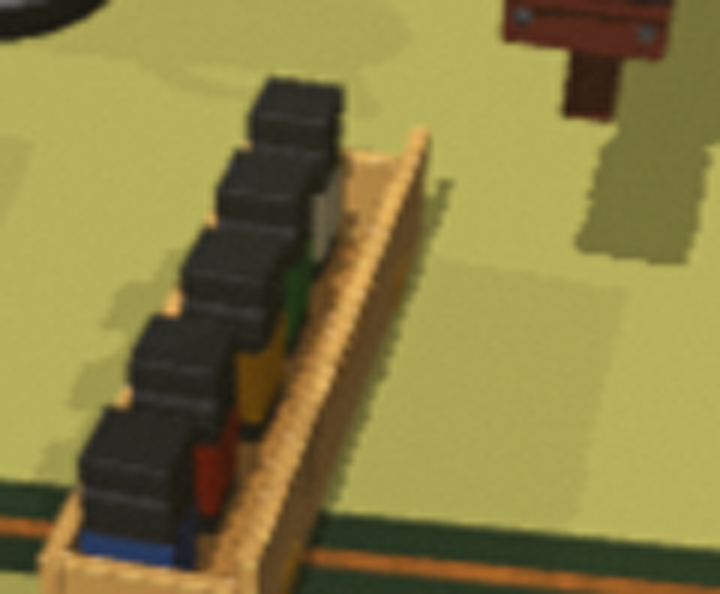

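View pics/t17c.png

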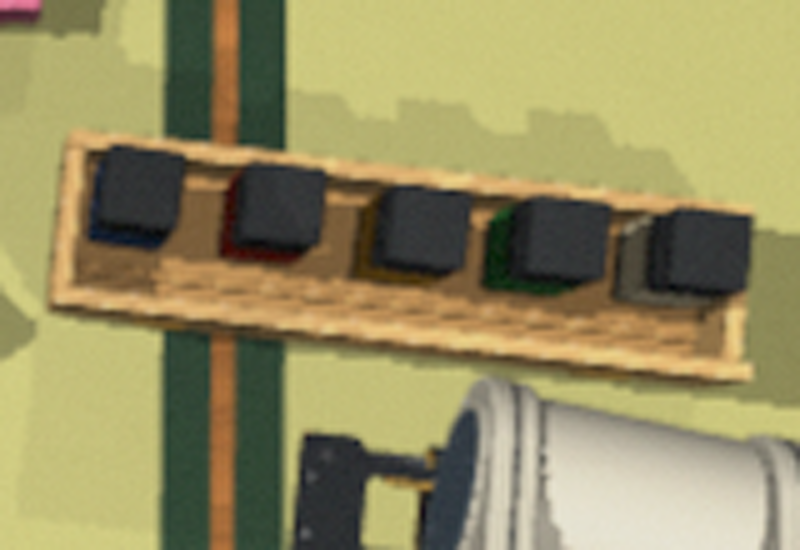

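```bash
python3 -c "
import cv2
a=cv2.imread('pics/w17.png')[220:310,90:190];cv2.imwrite('pics/w17a.png',cv2.resize(a,None,fx=6,fy=6,interpolation=cv2.INTER_CUBIC))
a=cv2.imread('pics/w17.png')[220:310,340:440];cv2.imwrite('pics/w17b.png',cv2.resize(a,None,fx=6,fy=6,interpolation=cv2.INTER_CUBIC))
from h import *
f=robot.grab_frame('side')['frame'][150:185,225:285];cv2.imwrite('pics/s18.png',cv2.resize(f,None,fx=12,fy=12,interpolation=cv2.INTER_CUBIC))
"
```

```text
(no output)
```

View pics/w17a.png

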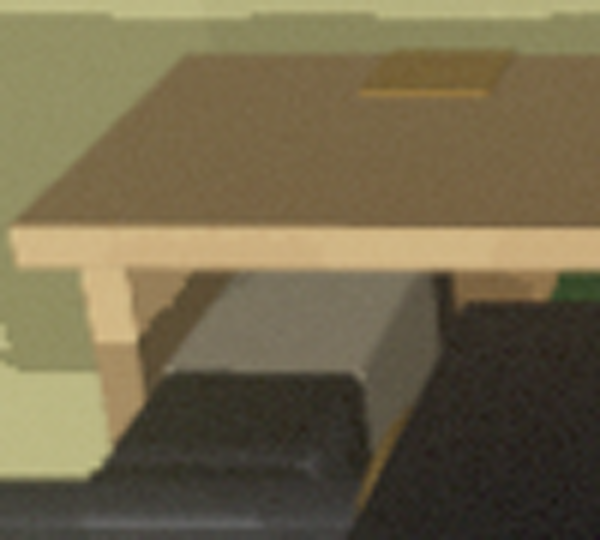

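View pics/s18.png

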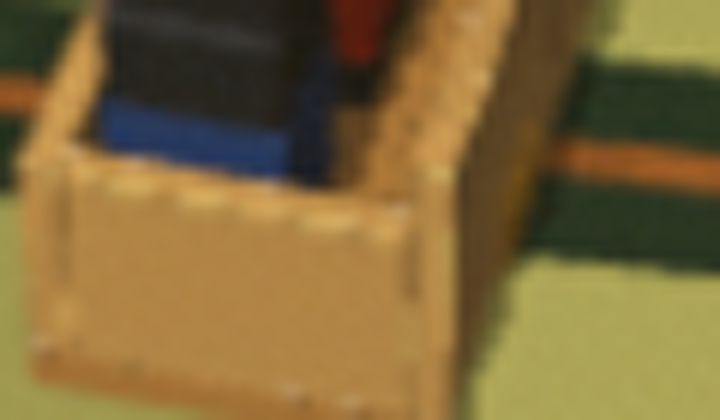

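```bash
python3 -c "
from h import *
print(robot.state()['clock'],robot.hand_in())"
```

```text
the job is handed in; nothing more can be done
20.1 None
```

The green and red tins are back upright on the bin floor behind the rib, and the bin's front is tilted shut. I handed the job in at 20.1 s, with the arm clear of everything.

- **Tins:** I gripped each tin on its y sides, lifted it over the rib, turned it upright and lowered it until the wrist force showed floor contact. The highest contact reading was about 14 N for green and 6 N for red. Only then did I open the gripper. The last top and side pictures show all five tins upright in one line.
- **Height mismatch:** the green tin touched the floor about 2 mm higher than my pose estimate said it should. I put this down to camera calibration and the grasp estimate.
- **Front:** I pushed the outer upper edge shut with closed fingers. Between about 14 N and 23 N of push, well above the 4 to 7 N the hinge needs, the fingertip stopped moving. In the wrist picture the edge rows are 257.5 and 264.7, against 257.8 and 265.1 expected when shut. That means the front is shut to within about 0.02 rad, the limit of what I could read.
- **Everything else:** I did not touch the other three tins, the tray things or the pink look-alikes. I did not make a separate final check of the tray.

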